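Put the ratchet away in the tool chest and shut the drawer

TASK

Put the ratchet away: lay it flat in the empty bay at the front of the tool chest's open drawer, setting it down rather than dropping it, and let go. Then push the drawer fully shut without slamming it. Leave the hammer where it is.

Things in the scene. Friction and masses are not known exactly. Their poses are not given: they have to be found in the camera images.
- chest_front (a point): Foot of the tool chest's front: middle of its front plane, at bench height; axes are the chest's (its front faces its own -x, towards the robot). The chest is fixed, 300 mm deep, 360 wide (y), 171 high. The upper of its two drawers stands open; the lower does not move. A steel dish 30 mm high is fixed on the rear half of its top; a loose grey can, 66 mm across, 110 high, stands at its +y side.
- drawer (a joint): How far the upper drawer is out, m: 0 = fully shut (end stop), 0.21 = end stop; starts at 0.18 to 0.20. Slides out along the chest's -x. Stays where it is left: about 2 N of friction plus light damping, no latch. An open tray, underside at z 84 mm above the bench, side and back rims at z 132; its front panel is 354 mm wide, its top edge at z 148.
- pull (a point): Middle of the front face of the aluminium pull strip on the open drawer, 136 mm above the bench; moves with the drawer, axes parallel to the chest's. The strip is 330 mm long (y), 18 high, and stands 16 mm out (-x) from the front panel. Pushing it towards the chest's +x shuts the drawer; its face is then 16 mm ahead of the chest's front plane. The chest's top is 35 mm above this point.
- bay (a point): Centre of the grey foam floor of the empty bay, 93 mm above the bench; moves with the drawer, axes parallel to the chest's. The bay is 146 mm in x, 236 in y; in front (-x) and at +y stand walls 39 mm above this floor, at the rear and at -y black foam 27 mm above it with fixed sockets and bars. At the start its rear edge is at least 14 mm ahead of the chest's front.
- ratchet: Loose ratchet, 170 mm long along its x, about 0.35 kg, lying flat on the bench left or right of the drawer; origin at mid-length, underside. Black rubber grip from x -85 to +15 mm, 26 wide, 22 high; steel shank 14 wide; round head 38 mm across, 24 high, centred at x +66, with a 10 mm square stub on top, up to 34 mm. Balances near x +5.
- ratchet_grip (a point): Point in the ratchet's rubber grip at mid-length (x 0), 11 mm above its underside, where it is 26 mm wide across its y; axes are the ratchet's.
- hammer: Loose hammer, 240 mm long, lying on the bench on the other side of the drawer; leave alone.
There are look-alikes about, which are no part of the job. Of the things that look like the ratchet, take the one that is farthest to the robot's right at the start.

How it is judged:
By the outcome, as a careful person would: the job done as asked, in the order asked, and still so for the second after the job is handed in, with the robot touching nothing.
It also fails if it takes over 54 s, if anything falls off the work surface, if the arm or the gripper's body presses on something with over 40 N, if the wrist force passes 120 N, or if a joint passes its speed limit or range.

ROBOT

A 6-joint arm with a two-finger parallel gripper is mounted at the origin on the work surface. World frame = base frame: x ahead of the robot, y to its left, z up, the work surface at z = 0. Lengths are in m, angles in rad, forces in N, time in s.
With the tool pointing down it reaches from about 0.325 to 0.775 m from the base axis. Payload 5.5 kg.
Tool frame: the origin (TCP) lies between the finger pads; the fingertips stand 8 mm ahead of it and the grasp point (between the pads) lies 11 mm behind it (ctrl.nose_length is the y of the fingertips in the tool frame, in m); y points along the fingers, z is the direction in which the jaws open and shut, and the axes are right-handed (so a half turn about y gives the same grasp; the last joint's range is limited). The gripper opens to 85 mm and grips with 20 to 120 N. Pads are 22 mm wide; open, the fingers measure 114 mm over their backs; the gripper's body (76 mm by 85 mm) begins 54 mm behind the grasp point. The pads swing forward as they close: fully open they stand 13 mm farther back than shut.
Start: joints at [-1.254, 0.091, 1.231, -0, 1.82, -0.057], TCP at [0.219, -0.559, 0.215] pointing down, gripper open.
Joint ranges: [-2.87, 2.87], [-0.86, 2.18], [0.17, 2.46], [-1.51, 4.65], [0.06, 2.69], [-2.65, 2.65]. Speed limits (rad/s): [2.57, 2.57, 3.01, 3.14, 3.14, 3.14].

INTERFACE

Orientations are given as a 3x3 rotation matrix whose columns are the frame's x, y, z axes.
In Python, from workcell import ctrl, imaging gives the robot as it stands. The module is installed in compiled form; this text tells all that it offers.
- The arm moves only by the tool step_arm, never from a script. Its argument "steps" is a list of rows, each an object of numbers: "x", "y", "z": the shift along the tool's x, y, z in mm; "rx", "ry", "rz": the turn, a rotation vector about the tool's x, y, z in rad; "jaw": the opening, from 0 (shut) to 1 (fully open). In form: [{"x": .., "y": .., "z": .., "rx": .., "ry": .., "rz": .., "jaw": ..}, ...]. A call has 1 to 12 rows; each row shifts and turns the commanded pose from where the row before left it, along the tool's axes as they then stand; what a row does not reach is not made up. A row lasts 1/8 s, in which the tool goes at most 62.5 mm and 10.7 degrees, less where a joint would pass 70% of its speed; a pose out of reach is approached as far as the arm can. A call with a gripper value outside its range is refused whole. The fingers move at their own pace and stop on an object; the grip force is fixed at half the most. Time passes only in rows, so rows that do not move let the fingers close. It gives the time, the measured TCP pose, the force and the opening at its end, in the units of the state.
- ctrl.get_state(): the state, without advancing time (a new reading comes with each control period).
- imaging.snapshot(name): name is "scene" or "top" or "wrist"; returns a dict with "color" (480x640x3 uint8, red, green, blue), "depth" (480x640 float32, m along the optical axis (not along the pixel's ray), 0 where there is no reading), "fx", "fy", "cx", "cy" (pixels), "origin" and "attitude" of the camera in the world. Camera axes: x right, y up, looking along -z (the intrinsics and any distortion apply to the point x, -y, -z); pixel columns grow to the right and rows downward; lengths in m; the calibration is good to about 2 mm. A picture is of the moment at which its call begins.
- ctrl.sign_off(): hands the job in, once; it reports no verdict.
The state is a dict: "time_s": time; "joint_positions": joint angles; "joint_velocities": joint speeds; "effort": joint torques, N m; "tool_pos": TCP position; "orientation": TCP orientation; "contact_force": force on the tool from outside, world axes, zero at the start; "wrist_torque": the same for the moment, N m; "width": opening from 0.0 (shut) to 1.0 (fully open).
Only numpy, scipy, OpenCV 4.12 (cv2) and the standard library are available. Lean on these libraries where they do the work, as an engineer would, in place of code of your own. Each camera call takes 0.05 s, during which the arm holds its last target.

## Working session

There is one attempt and no reset: what is moved stays moved. The work goes in short steps, Python scripts to look and compute and a tool call to move; the robot and the scene stay as the last step left them, time stands still between calls to the robot, and variables do not carry over. Pictures are saved under pics/ and viewed, and the job is handed in when it is done.

Besides the shell and the picture viewer there is one more tool, called by a JSON object that holds its "name" and its "arguments". step_arm: Moves the arm, as the interface text tells. Its arguments: {"type":"object","properties":{"steps":{"type":"array"}},"required":["steps"]}

```bash
mkdir -p pics
cat > h.py <<'E'
import numpy as np, cv2
from workcell import ctrl, imaging
def snap(n,f):
    s=imaging.snapshot(n); cv2.imwrite('pics/'+f+'.png',s['color'][:,:,::-1]); 
    np.savez('pics/'+f+'.npz',**{k:np.array(v) for k,v in s.items() if v is not None}); return s
def P(s,u,v,d=None):
    if d is None: d=float(s['depth'][int(round(v)),int(round(u))])
    c=np.array([(u-s['cx'])/s['fx']*d,-(v-s['cy'])/s['fy']*d,-d]); 
    return np.array(s['attitude']).reshape(3,3)@c+np.array(s['origin'])
def PZ(s,u,v,z):
    R=np.array(s['attitude']).reshape(3,3); r=R@np.array([(u-s['cx'])/s['fx'],-(v-s['cy'])/s['fy'],-1]); o=np.array(s['origin'])
    return o+r*(z-o[2])/r[2]
def load(f): return dict(np.load('pics/'+f+'.npz'))
E
python3 - <<'E'
from h import *
for n in ['scene','top','wrist']:
    s=snap(n,n+'0'); print(n,[k for k in s],s['fx'],s['cx'],s['cy'],s['origin'],np.round(s['attitude'],3).tolist())
print(ctrl.get_state(), ctrl.nose_length)
E
```

```text
scene ['color', 'depth', 'fx', 'fy', 'cx', 'cy', 'origin', 'attitude'] 550.6725909001699 319.78735929522696 240.15322399206136 [1.15985665 0.66328643 0.9332904 ] [[-0.677, -0.496, 0.543], [0.736, -0.472, 0.486], [0.016, 0.729, 0.685]]
top ['color', 'depth', 'fx', 'fy', 'cx', 'cy', 'origin', 'attitude'] 618.6830765354555 325.53378512680814 241.37101172959555 [0.22914056 0.08582439 1.50948251] [[-0.043, 0.979, -0.201], [-0.999, -0.042, 0.007], [-0.001, 0.201, 0.98]]
wrist ['color', 'depth', 'fx', 'fy', 'cx', 'cy', 'origin', 'attitude'] 355.4786430721063 318.4550212787898 243.14567178126603 [ 0.28403325 -0.53397122  0.37238709] [[0.366, 0.896, 0.254], [-0.931, 0.352, 0.098], [-0.001, -0.272, 0.962]]
{'time_s': 0.15, 'joint_positions': array([-1.25373016e+00,  9.17145236e-02,  1.23161753e+00, -1.50986440e-05,
        1.81980724e+00, -5.66736638e-02]), 'joint_velocities': array([-2.31897194e-05, -3.88365514e-03, -3.60611566e-03, -1.96311987e-04,
        1.84402867e-03,  2.16748597e-03]), 'effort': array([ 7.46283185e-04, -4.59373069e+01, -4.18527031e+01, -1.17342565e-04,
        9.60005826e-03, -1.10791683e-05]), 'tool_pos': array([ 0.21899255, -0.55834804,  0.21408884]), 'orientation': array([[-9.30969822e-01, -4.96114155e-04,  3.65095801e-01],
       [-3.65096131e-01,  1.46498029e-03, -9.30968673e-01],
       [-7.29914145e-05, -9.99998804e-01, -1.54498179e-03]]), 'contact_force': array([-0.34588781, -0.56894812,  0.06032509]), 'wrist_torque': array([ 0.03934   , -0.01464614,  0.02229277]), 'width': 1.0010098381351513} 0.008
```

View pics/top0.png

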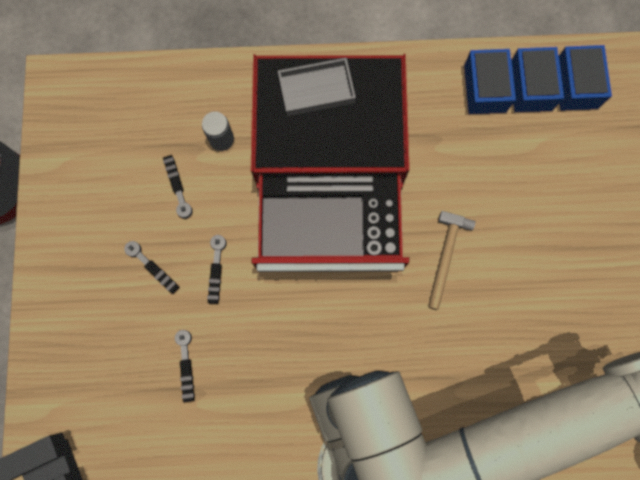

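View pics/scene0.png

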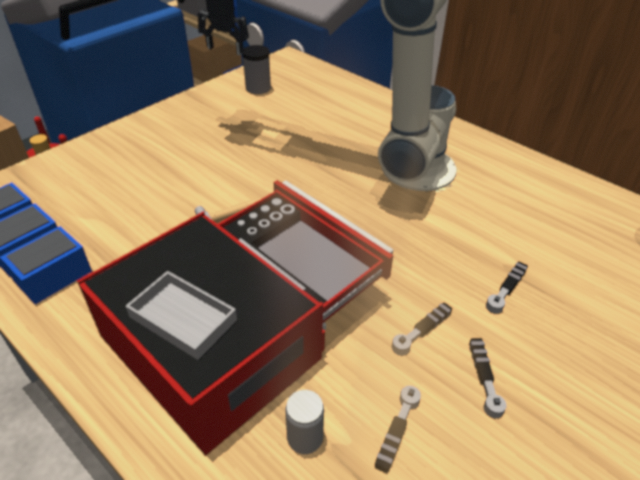

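View pics/wrist0.png

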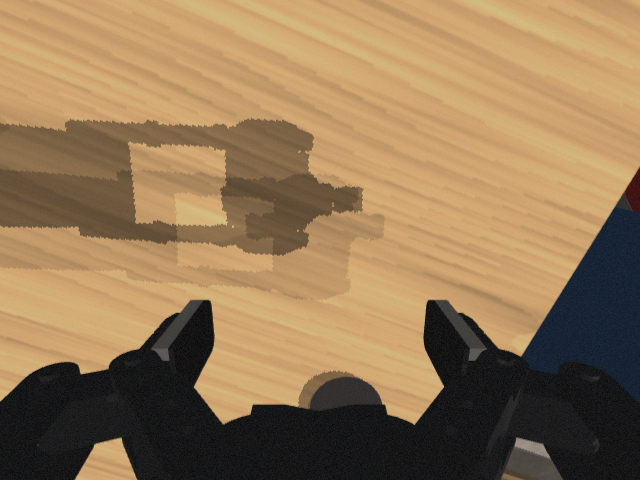

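The picture's right is the robot's right. Four ratchets lie left of the chest, and the one at about (217,270) is farthest right. The hammer is at (450,260), the drawer front edge at row ~262, and the can at (217,130).

Run:
```python
from h import *
s=load('top0'); im=cv2.imread('pics/top0.png')
def crop(x0,y0,w,h,k,f):
    cv2.imwrite('pics/'+f+'.png',cv2.resize(im[y0:y0+h,x0:x0+w],None,fx=k,fy=k,interpolation=cv2.INTER_CUBIC))
crop(195,225,50,90,6,'c_r'); crop(240,150,180,130,4,'c_d')
for n,(u,v) in dict(A=(217,270),B=(152,267),C=(186,366),D=(177,187)).items(): print(n,PZ(s,u,v,.02).round(3))
for u,v in [(264,200),(310,230),(363,255),(330,262),(330,267),(330,150),(258,262),(406,262),(380,215),(265,230)]: print(u,v,P(s,u,v).round(4))
```

```text
A [0.475 0.342 0.02 ]
B [0.489 0.5   0.02 ]
C [0.249 0.417 0.02 ]
D [0.69 0.44 0.02]
264 200 [0.6266 0.2168 0.0917]
310 230 [0.5499 0.1106 0.0877]
363 255 [ 0.4837 -0.0104  0.0936]
330 262 [0.4616 0.0677 0.1461]
330 267 [0.45   0.0682 0.1477]
330 150 [0.7169 0.0565 0.1677]
258 262 [0.4683 0.2283 0.1472]
406 262 [ 0.4537 -0.1014  0.1501]
380 215 [ 0.5724 -0.0536  0.1152]
265 230 [0.5541 0.2163 0.0891]
```

View pics/c_r.png

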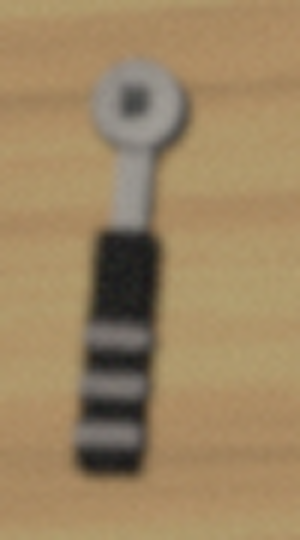

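View pics/c_d.png

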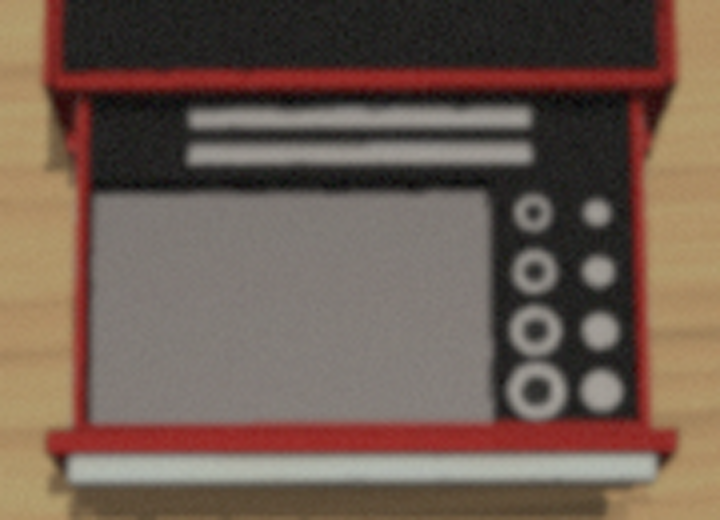

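Run:
```python
from h import *
s=load('top0')
h=PZ(s,195+135/6-.4,225+103/6-.4,.024); t=PZ(s,195+110/6-.4,225+470/6-.4,.011)
print('head',h,'tail',t,np.linalg.norm((h-t)[:2]),np.degrees(np.arctan2(*(h-t)[[1,0]])))
g=PZ(s,195+126/6-.4,225+235/6-.4,.022); print('grip front (x+15)',g)
d=s['depth']
# steel head/grip depth points
for u,v in [(217,242),(216,255),(215,275),(214,290),(213,299)]: print(u,v,P(s,u,v).round(4))
for n,(u,v,z) in dict(RL=(93,193,.093),RR=(490,190,.093),FLtop=(48,435,.148),FRtop=(675,432,.148),Flf=(48,450,.148),Frf=(675,448,.148),pl=(68,482,.127),pr=(657,482,.127),cfl=(50,85,.171),cfr=(672,85,.171)).items():
    print(n,PZ(s,240+u/4-.4,150+v/4-.4,z).round(4))
# segment head/grip mask by height
a=np.array([[*P(s,u,v),u,v] for v in range(232,312) for u in range(200,235)])
m=a[(a[:,2]>.012)&(a[:,2]<.05)]; c=m[:,:2].mean(0); w,V=np.linalg.eigh(np.cov(m[:,:2].T)); ax=V[:,1]; ax*=np.sign(ax[0]); q=(m[:,:2]-c)@ax
print(len(m),c,ax,np.degrees(np.arctan2(ax[1],ax[0])),q.min(),q.max())
```

```text
head [0.54450085 0.34032176 0.024     ] tail [0.39627924 0.35375335 0.011     ] 0.1488289417769112 -5.177903925239875
grip front (x+15) [0.49032456 0.34471969 0.022     ]
217 242 [0.5418 0.3388 0.0343]
216 255 [0.5131 0.3446 0.016 ]
215 275 [0.463  0.3466 0.0206]
214 290 [0.4264 0.3493 0.0204]
213 299 [0.4042 0.351  0.0251]
RL [0.6316 0.2193 0.093 ]
RR [ 0.6233 -0.016   0.093 ]
FLtop [0.477  0.2423 0.148 ]
FRtop [ 0.4637 -0.1076  0.148 ]
Flf [0.4685 0.2425 0.148 ]
Frf [ 0.4547 -0.107   0.148 ]
pl [0.4534 0.2339 0.127 ]
pr [ 0.4392 -0.0985  0.127 ]
cfl [0.6737 0.2348 0.171 ]
cfr [ 0.6586 -0.1165  0.171 ]
720 [0.47635582 0.34587525] [ 0.99525265 -0.09732499] -5.58515244391074 -0.08250938970241808 0.08634747733628441
```

The target ratchet lies at about (0.479, 0.346), with its axis at −5.3° and its head towards +x. Chest yaw is about −2.3°, the bay centre about (0.5545, 0.105) and the pull about (0.446, 0.068).

{"name": "step_arm", "arguments": {"steps": [{"x": -36,"z": -47,"jaw": 1},{"x": -36,"z": -47},{"x": -36,"z": -47},{"x": -36,"z": -47},{"x": -36,"z": -47},{"x": -36,"z": -47},{"x": -36,"z": -47},{"x": -36,"z": -47},{"x": -36,"z": -47},{"x": -36,"z": -47},{"x": -36,"z": -47},{"x": -36,"z": -47}]}}

```text
schema error: expected keys x, y, z, rx, ry, rz, jaw
```

{"name": "step_arm", "arguments": {"steps": [{"x": -36,"z": -47},{"x": -36,"z": -47},{"x": -36,"z": -47},{"x": -32,"z": -41},{"ry": 0.155},{"ry": 0.155},{"ry": 0.156},{}]}}

```text
schema error: expected keys x, y, z, rx, ry, rz, jaw
```

```bash
cat >> h.py <<'E'
def go(x,y,z,yaw=None):
    st=ctrl.get_state(); R=np.array(st['orientation']); d=np.array([x,y,z])-st['tool_pos']
    print('t',st['time_s'],'pos',st['tool_pos'].round(4),'yawz',np.degrees(np.arctan2(R[1,2],R[0,2])).round(2),'ydir',R[:,1].round(4),'F',st['contact_force'].round(1),'w',st['width'],'q',st['joint_positions'].round(2))
    print('tool shift mm',(R.T@d*1000).round(1))
E
python3 - <<'E'
from h import *
snap('wrist','w1'); go(.4805,.346,.1)
E
```

```text
t 0.2 pos [ 0.219  -0.5584  0.2143] yawz -68.58 ydir [-4.0e-04  1.2e-03 -1.0e+00] F [-0.2 -1.2  0.5] w 0.997778633922885 q [-1.25  0.09  1.23 -0.    1.82 -0.06]
tool shift mm [-573.6  115.2 -746.3]
```

View pics/w1.png

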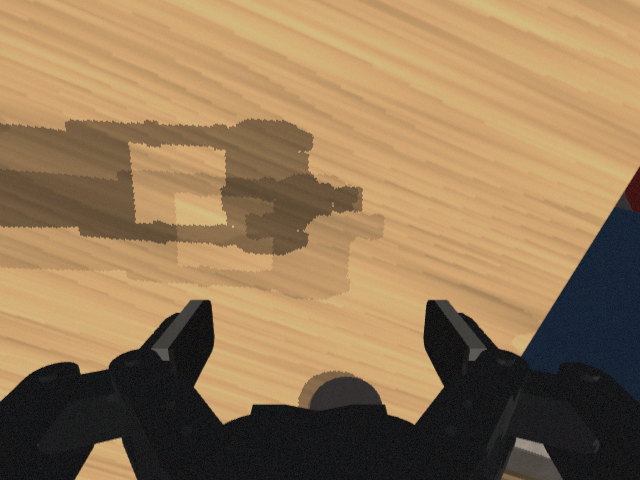

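The arm hasn't moved, because each row needs every key. I'll send the move again with all seven.

{"name": "step_arm", "arguments": {"steps": [{"x": -36,"y": 0,"z": -47,"rx": 0,"ry": 0,"rz": 0,"jaw": 1},{"x": -36,"y": 0,"z": -47,"rx": 0,"ry": 0,"rz": 0,"jaw": 1},{"x": -36,"y": 0,"z": -47,"rx": 0,"ry": 0,"rz": 0,"jaw": 1},{"x": -36,"y": 0,"z": -47,"rx": 0,"ry": 0,"rz": 0,"jaw": 1},{"x": -36,"y": 0,"z": -47,"rx": 0,"ry": 0,"rz": 0,"jaw": 1},{"x": -36,"y": 0,"z": -47,"rx": 0,"ry": 0,"rz": 0,"jaw": 1},{"x": -36,"y": 0,"z": -47,"rx": 0,"ry": 0,"rz": 0,"jaw": 1},{"x": -36,"y": 0,"z": -47,"rx": 0,"ry": 0,"rz": 0,"jaw": 1},{"x": -36,"y": 0,"z": -47,"rx": 0,"ry": 0,"rz": 0,"jaw": 1},{"x": -36,"y": 0,"z": -47,"rx": 0,"ry": 0,"rz": 0,"jaw": 1},{"x": -36,"y": 0,"z": -47,"rx": 0,"ry": 0,"rz": 0,"jaw": 1},{"x": -36,"y": 0,"z": -47,"rx": 0,"ry": 0,"rz": 0,"jaw": 1}]}}

```text
time_s: 1.7
tool_pos: [0.4154, 0.1263, 0.2151]
orientation: [[-0.931, 0.001, 0.366], [-0.366, -0.0, -0.931], [-0.001, -1.0, 0.0]]
contact_force: [0.9, -0.7, 0.2]
width: 0.997
```

{"name": "step_arm", "arguments": {"steps": [{"x": -36,"y": 0,"z": -47,"rx": 0,"ry": 0,"rz": 0,"jaw": 1},{"x": -36,"y": 0,"z": -47,"rx": 0,"ry": 0,"rz": 0,"jaw": 1},{"x": -36,"y": 0,"z": -47,"rx": 0,"ry": 0,"rz": 0,"jaw": 1},{"x": -32,"y": 0,"z": -41,"rx": 0,"ry": 0,"rz": 0,"jaw": 1},{"x": 0,"y": 0,"z": 0,"rx": 0,"ry": 0.155,"rz": 0,"jaw": 1},{"x": 0,"y": 0,"z": 0,"rx": 0,"ry": 0.155,"rz": 0,"jaw": 1},{"x": 0,"y": 0,"z": 0,"rx": 0,"ry": 0.156,"rz": 0,"jaw": 1},{"x": 0,"y": 0,"z": 0,"rx": 0,"ry": 0,"rz": 0,"jaw": 1}]}}

```text
time_s: 2.7
tool_pos: [0.4791, 0.3448, 0.2147]
orientation: [[-0.996, -0.0, -0.091], [0.091, -0.0, -0.996], [0.0, -1.0, 0.0]]
contact_force: [-0.5, -0.3, 0.3]
width: 1.005
```

Run:
```python
from h import *
snap('wrist','w2'); go(.4805,.346,.1)
```

```text
t 2.75 pos [0.4791 0.3448 0.2148] yawz -95.1 ydir [-3.e-04 -1.e-04 -1.e+00] F [-0.5 -0.1 -0.3] w 0.9997926573815707 q [0.57 0.06 1.26 0.   1.82 2.23]
tool shift mm [ -1.3 114.8  -1.4]
```

View pics/w2.png

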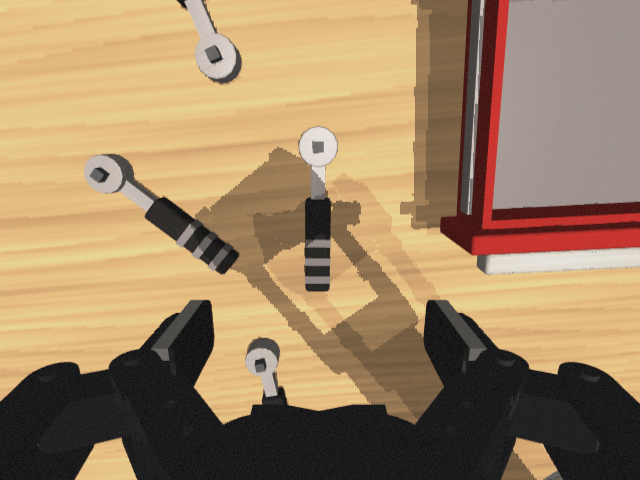

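The wrist picture shows the target centred and aligned: head (318,147), grip (318,198) to (317,291). The neighbouring ratchet's grip end at (237,262) is the nearest other thing.

Run:
```python
from h import *
s=load('w2')
h=PZ(s,318,147,.027);f=PZ(s,317.5,198,.022);t=PZ(s,317,291,.020);n=PZ(s,228,270,.02)
ax=(h-t)[:2];ax/=np.linalg.norm(ax)
print(h,f,t,n,np.degrees(np.arctan2(ax[1],ax[0])))
for p,k in((h,.066),(f,.015),(t,-.085)): print(p[:2]-k*ax)
```

```text
[0.54464676 0.33854532 0.027     ] [0.49605469 0.34345603 0.022     ] [0.39610196 0.35310912 0.02      ] [0.42840519 0.44440045 0.02      ] -5.5995625247269265
[0.4789617  0.34498529]
[0.48112627 0.34491966]
[0.48069635 0.34481522]
```

{"name": "step_arm", "arguments": {"steps": [{"x": -4,"y": 40,"z": 0,"rx": 0,"ry": 0,"rz": 0,"jaw": 0.6},{"x": 0,"y": 50,"z": 0,"rx": 0,"ry": 0,"rz": 0,"jaw": 0.6},{"x": 0,"y": 45,"z": 0,"rx": 0,"ry": 0,"rz": 0,"jaw": 0.6},{"x": 0,"y": 25,"z": 0,"rx": 0,"ry": 0,"rz": 0,"jaw": 0.6},{"x": 0,"y": 15,"z": 0,"rx": 0,"ry": 0,"rz": 0,"jaw": 0.6},{"x": 0,"y": 12,"z": 0,"rx": 0,"ry": 0,"rz": 0,"jaw": 0.6},{"x": 0,"y": 10,"z": 0,"rx": 0,"ry": 0,"rz": 0,"jaw": 0.6},{"x": 0,"y": 4,"z": 0,"rx": 0,"ry": 0,"rz": 0,"jaw": 0.6},{"x": 0,"y": 0,"z": 0,"rx": 0,"ry": 0,"rz": 0,"jaw": 0.6}]}}

```text
time_s: 3.88
tool_pos: [0.4833, 0.3445, 0.0142]
orientation: [[-0.996, 0.0, -0.092], [0.092, 0.0, -0.996], [-0.0, -1.0, -0.0]]
contact_force: [0.4, -0.4, 0.3]
width: 0.6
```

Run:
```python
from h import *
snap('wrist','w3'); go(.483,.3447,.012)
```

```text
t 3.925 pos [0.4834 0.3446 0.0145] yawz -95.27 ydir [ 7.e-04  4.e-04 -1.e+00] F [-0.4  0.5 -0.1] w 0.598624402594817 q [ 0.56  0.13  1.55 -0.    1.46  2.22]
tool shift mm [ 0.5  2.5 -0.1]
```

View pics/w3.png

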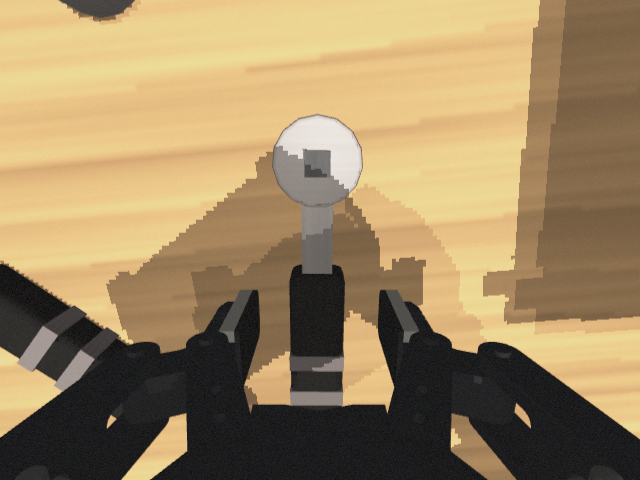

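The grip (290–344) sits centred between the pads, which start at columns 240 and 400, and there is no contact. I'll close the jaws.

{"name": "step_arm", "arguments": {"steps": [{"x": 0,"y": 2,"z": 0,"rx": 0,"ry": 0,"rz": 0,"jaw": 0.4},{"x": 0,"y": 0,"z": 0,"rx": 0,"ry": 0,"rz": 0,"jaw": 0.2},{"x": 0,"y": 0,"z": 0,"rx": 0,"ry": 0,"rz": 0,"jaw": 0},{"x": 0,"y": 0,"z": 0,"rx": 0,"ry": 0,"rz": 0,"jaw": 0},{"x": 0,"y": 0,"z": 0,"rx": 0,"ry": 0,"rz": 0,"jaw": 0},{"x": 0,"y": 0,"z": 0,"rx": 0,"ry": 0,"rz": 0,"jaw": 0}]}}

```text
time_s: 4.68
tool_pos: [0.4832, 0.3444, 0.012]
orientation: [[-0.996, 0.0, -0.092], [0.092, -0.0, -0.996], [-0.0, -1.0, 0.0]]
contact_force: [-0.2, -0.4, 0.0]
width: 0.001
```

Run:
```python
from h import *
snap('wrist','w4'); snap('scene','s4')
```

```text
(no output)
```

View pics/w4.png

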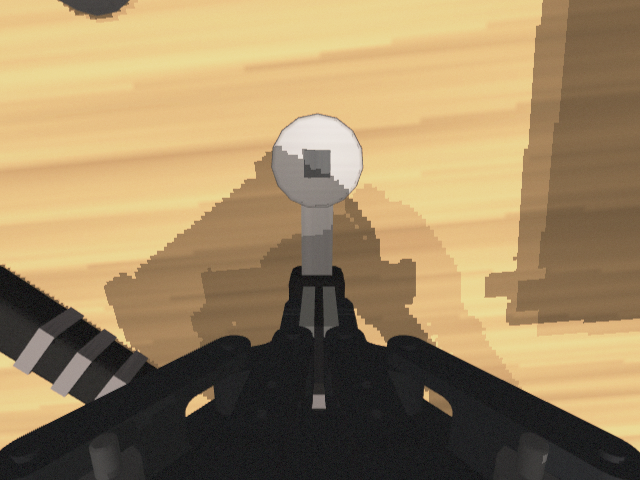

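View pics/s4.png

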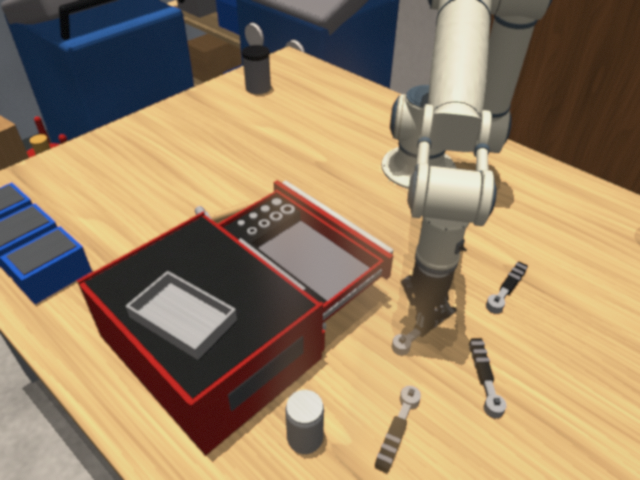

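Run:
```python
from h import *
for f in ['w3','w4']:
    s=load(f); print(f,s['origin'])
    for u,v in [(317,130),(317,155),(318,240),(450,100),(250,100),(308,292),(330,292),(308,310),(330,310),(319,405),(330,340),(318,275),(240,330),(250,300),(317,290),(317,330),(317,400),(317,360),(390,300)]: print((u,v),P(s,u,v).round(4), end=' ')
    print()
```

```text
w3 [0.55267694 0.33751694 0.17266966]
(317, 130) [0.5576 0.3376 0.0239] (317, 155) [0.5483 0.3385 0.0344] (318, 240) [0.5105 0.3416 0.0173] (450, 100) [ 0.5659  0.276  -0.0013] (250, 100) [0.574  0.3665 0.0009] (308, 292) [0.4873 0.3483 0.0213] (330, 292) [0.4865 0.3382 0.0217] (308, 310) [0.4787 0.3492 0.0221] (330, 310) [0.4775 0.339  0.0216] (319, 405) [0.4257 0.3489 0.022 ] (330, 340) [0.4614 0.3403 0.0209] (318, 275) [0.494  0.3431 0.0183] (240, 330) [0.496  0.3686 0.0678] (250, 300) [0.4971 0.3691 0.047 ] (317, 290) [0.4876 0.3441 0.0206] (317, 330) [0.4676 0.346  0.0214] (317, 400) [0.4287 0.3496 0.022 ] (317, 360) [0.4519 0.3475 0.0224] (390, 300) [0.4927 0.3156 0.048 ] 
w4 [0.55259441 0.33744906 0.1704299 ]
(317, 130) [0.5575 0.3375 0.0225] (317, 155) [0.5483 0.3384 0.0344] (318, 240) [0.5109 0.3414 0.0168] (450, 100) [ 0.5656  0.2769 -0.0007] (250, 100) [ 5.737e-01  3.663e-01 -3.000e-04] (308, 292) [0.4952 0.3469 0.0376] (330, 292) [0.4945 0.3381 0.0378] (308, 310) [0.4951 0.3465 0.0534] (330, 310) [0.4946 0.3386 0.054 ] (319, 405) [0.4269 0.3487 0.0214] (330, 340) [0.495  0.3392 0.0748] (318, 275) [0.494  0.343  0.0163] (240, 330) [0.4608 0.3878 0.0007] (250, 300) [ 0.4768  0.3804 -0.001 ] (317, 290) [0.4944 0.3434 0.0345] (317, 330) [0.4937 0.3433 0.0658] (317, 400) [0.43   0.3494 0.0214] (317, 360) [0.4814 0.3445 0.0643] (390, 300) [ 4.704e-01  3.074e-01 -3.000e-04]
```

Run:
```python
from h import *
im=cv2.imread('pics/w4.png'); cv2.imwrite('pics/w4c.png',cv2.resize(im[250:420,220:420],None,fx=4,fy=4,interpolation=2)[:600])
im=cv2.imread('pics/s4.png'); cv2.imwrite('pics/s4c.png',cv2.resize(im[230:360,370:500],None,fx=4.5,fy=4.5,interpolation=2))
```

```text
(no output)
```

View pics/w4c.png

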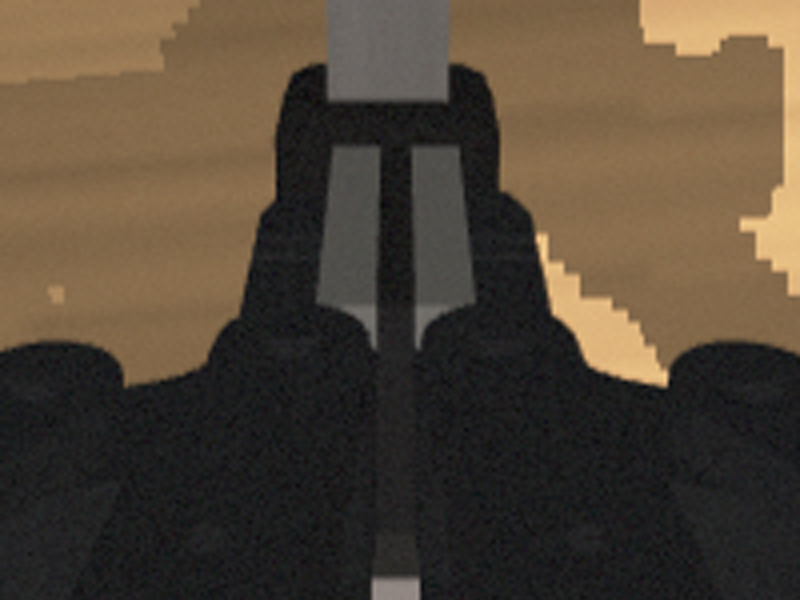

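View pics/s4c.png

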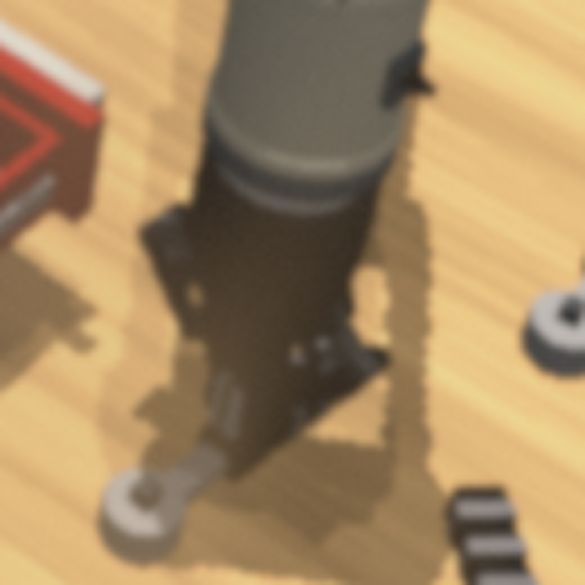

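Run:
```python
from h import *
s=load('w4')
for u in [293,300,308,318,328,336,342]:
    print(u,[(v,*(P(s,u,v)*1000).round(0).astype(int).tolist()) for v in range(264,300,4)])
print(ctrl.nose_length,[a for a in dir(ctrl) if a[0]!='_'])
s=load('w3')
for u in [235,245,252,256]:
    print(u,[(v,*(P(s,u,v)*1000).round(0).astype(int).tolist()) for v in range(286,312,4)])
```

```text
293 [(264, 495, 356, 0), (268, 494, 355, 4), (272, 494, 355, 10), (276, 494, 355, 16), (280, 494, 354, 20), (284, 492, 355, 20), (288, 491, 355, 22), (292, 488, 355, 19), (296, 487, 355, 22)]
300 [(264, 494, 352, -1), (268, 495, 352, 6), (272, 495, 351, 13), (276, 495, 351, 17), (280, 494, 351, 20), (284, 492, 351, 21), (288, 491, 351, 22), (292, 489, 352, 22), (296, 487, 352, 22)]
308 [(264, 500, 347, 17), (268, 498, 347, 17), (272, 496, 347, 16), (276, 494, 348, 17), (280, 494, 348, 20), (284, 492, 348, 21), (288, 495, 347, 34), (292, 495, 347, 38), (296, 495, 347, 41)]
318 [(264, 499, 342, 17), (268, 498, 343, 17), (272, 496, 343, 16), (276, 494, 343, 19), (280, 493, 343, 20), (284, 491, 343, 20), (288, 495, 343, 34), (292, 495, 343, 38), (296, 495, 343, 41)]
328 [(264, 499, 338, 16), (268, 497, 338, 17), (272, 495, 338, 16), (276, 493, 338, 17), (280, 493, 339, 20), (284, 491, 339, 21), (288, 494, 339, 33), (292, 495, 339, 38), (296, 495, 339, 42)]
336 [(264, 493, 334, 1), (268, 493, 334, 6), (272, 493, 335, 12), (276, 493, 335, 18), (280, 493, 335, 21), (284, 491, 335, 21), (288
[... 220 characters left out ...]
33, 19), (296, 484, 333, 20)]
0.008 ['PlanningError', 'get_state', 'nose_length', 'sign_off']
235 [(286, 485, 388, 0), (290, 483, 388, 0), (294, 480, 388, -1), (298, 478, 389, -1), (302, 498, 374, 49), (306, 498, 373, 53), (310, 498, 373, 56)]
245 [(286, 484, 383, -1), (290, 497, 373, 37), (294, 498, 372, 42), (298, 498, 371, 47), (302, 497, 371, 49), (306, 497, 370, 53), (310, 498, 369, 57)]
252 [(286, 484, 379, -1), (290, 497, 370, 38), (294, 553, 338, 173), (298, 497, 368, 46), (302, 496, 369, 46), (306, 495, 368, 48), (310, 493, 369, 48)]
256 [(286, 483, 377, -1), (290, 497, 368, 37), (294, 496, 368, 39), (298, 494, 368, 39), (302, 492, 369, 39), (306, 491, 369, 40), (310, 489, 369, 40)]
```

The jaws closed above the ratchet. The wrist depth puts the real fingertips at z ≈ 33 mm with the TCP at 12 mm, so they are about 21 mm behind the TCP instead of 8 mm ahead as stated. The ratchet hasn't moved. I'll reopen and go lower, watching the force.

{"name": "step_arm", "arguments": {"steps": [{"x": 0,"y": 0,"z": 0,"rx": 0,"ry": 0,"rz": 0,"jaw": 0.6},{"x": 0,"y": 0,"z": 0,"rx": 0,"ry": 0,"rz": 0,"jaw": 0.6},{"x": 0,"y": 0,"z": 0,"rx": 0,"ry": 0,"rz": 0,"jaw": 0.6},{"x": 0,"y": 0,"z": 0,"rx": 0,"ry": 0,"rz": 0,"jaw": 0.6},{"x": 0,"y": 5,"z": 0,"rx": 0,"ry": 0,"rz": 0,"jaw": 0.6},{"x": 0,"y": 5,"z": 0,"rx": 0,"ry": 0,"rz": 0,"jaw": 0.6},{"x": 0,"y": 5,"z": 0,"rx": 0,"ry": 0,"rz": 0,"jaw": 0.6},{"x": 0,"y": 3,"z": 0,"rx": 0,"ry": 0,"rz": 0,"jaw": 0.6},{"x": 0,"y": 0,"z": 0,"rx": 0,"ry": 0,"rz": 0,"jaw": 0.6}]}}

```text
time_s: 5.9
tool_pos: [0.4829, 0.3443, -0.0065]
orientation: [[-0.996, -0.001, -0.092], [0.092, -0.0, -0.996], [0.001, -1.0, 0.0]]
contact_force: [-1.2, -0.7, -1.2]
width: 0.596
```

Run:
```python
from h import *
s=snap('wrist','w5');go(.4833,.3445,-.016)
for u in range(235,262,3): print(u,[(v,*(P(s,u,v)*1000).round(0).astype(int).tolist()) for v in range(282,302,4)])
```

```text
t 5.95 pos [ 0.4831  0.3444 -0.0061] yawz -95.28 ydir [-2.e-04 -1.e-04 -1.e+00] F [-0.8  0.1  0.5] w 0.5969487728069034 q [0.56 0.14 1.57 0.   1.43 2.22]
tool shift mm [-0.2  9.9 -0.1]
235 [(282, 494, 381, -1), (286, 492, 382, -1), (290, 491, 382, 0), (294, 489, 382, -1), (298, 487, 382, 0)]
238 [(282, 494, 380, -2), (286, 492, 380, -1), (290, 491, 380, 0), (294, 497, 375, 20), (298, 497, 374, 25)]
241 [(282, 495, 378, 0), (286, 492, 379, 0), (290, 497, 374, 16), (294, 497, 373, 21), (298, 497, 373, 24)]
244 [(282, 494, 377, -1), (286, 492, 377, 0), (290, 497, 373, 17), (294, 497, 372, 20), (298, 497, 371, 25)]
247 [(282, 494, 376, -1), (286, 492, 376, -1), (290, 497, 372, 17), (294, 497, 371, 21), (298, 497, 370, 25)]
250 [(282, 494, 374, 0), (286, 492, 374, 0), (290, 497, 370, 17), (294, 497, 370, 20), (298, 497, 369, 24)]
253 [(282, 494, 373, 0), (286, 492, 373, 0), (290, 497, 369, 16), (294, 497, 369, 20), (298, 497, 368, 25)]
256 [(282, 493, 372, -1), (286, 492, 372, 0), (290, 497, 368, 16), (294, 495, 368, 17), (298, 494, 368, 18)]
259 [(282, 494, 370, 1), (286, 491, 371, -1), (290, 490, 370, 0), (294, 487, 371, -1), (298, 486, 371, 0)]
```

View pics/w5.png

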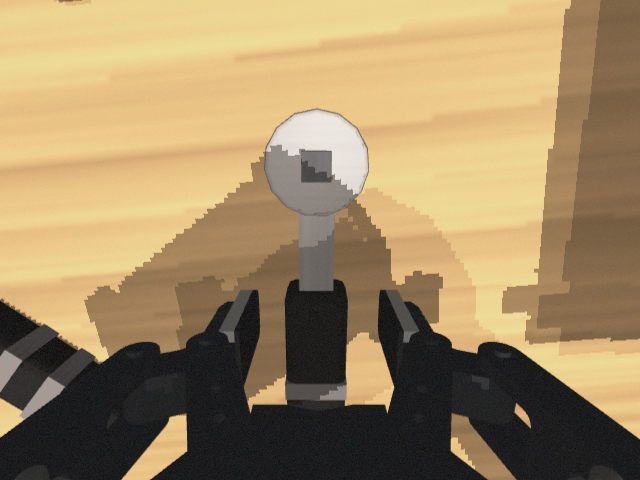

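The fingertips are now at z ≈ 16 mm, centred on the grip and clear on both sides. I'll go 9 mm lower and close.

{"name": "step_arm", "arguments": {"steps": [{"x": 0,"y": 4,"z": 0,"rx": 0,"ry": 0,"rz": 0,"jaw": 0.6},{"x": 0,"y": 3,"z": 0,"rx": 0,"ry": 0,"rz": 0,"jaw": 0.6},{"x": 0,"y": 2,"z": 0,"rx": 0,"ry": 0,"rz": 0,"jaw": 0.6},{"x": 0,"y": 0,"z": 0,"rx": 0,"ry": 0,"rz": 0,"jaw": 0.4},{"x": 0,"y": 0,"z": 0,"rx": 0,"ry": 0,"rz": 0,"jaw": 0.2},{"x": 0,"y": 0,"z": 0,"rx": 0,"ry": 0,"rz": 0,"jaw": 0},{"x": 0,"y": 0,"z": 0,"rx": 0,"ry": 0,"rz": 0,"jaw": 0},{"x": 0,"y": 0,"z": 0,"rx": 0,"ry": 0,"rz": 0,"jaw": 0},{"x": 0,"y": 0,"z": 0,"rx": 0,"ry": 0,"rz": 0,"jaw": 0}]}}

```text
time_s: 7.08
tool_pos: [0.4833, 0.3445, -0.0147]
orientation: [[-0.996, 0.0, -0.092], [0.092, 0.0, -0.996], [-0.0, -1.0, -0.0]]
contact_force: [0.7, 0.9, 1.1]
width: 0.291
```

Gripped (25 mm opening). I'll lift.

{"name": "step_arm", "arguments": {"steps": [{"x": 0,"y": -5,"z": 0,"rx": 0,"ry": 0,"rz": 0,"jaw": 0},{"x": 0,"y": -15,"z": 0,"rx": 0,"ry": 0,"rz": 0,"jaw": 0},{"x": 0,"y": -30,"z": 0,"rx": 0,"ry": 0,"rz": 0,"jaw": 0},{"x": 0,"y": -40,"z": 0,"rx": 0,"ry": 0,"rz": 0,"jaw": 0},{"x": 0,"y": -45,"z": 0,"rx": 0,"ry": 0,"rz": 0,"jaw": 0},{"x": 0,"y": -40,"z": 0,"rx": 0,"ry": 0,"rz": 0,"jaw": 0},{"x": 0,"y": -25,"z": 0,"rx": 0,"ry": 0,"rz": 0,"jaw": 0},{"x": 0,"y": -10,"z": 0,"rx": 0,"ry": 0,"rz": 0,"jaw": 0}]}}

```text
time_s: 8.07
tool_pos: [0.4836, 0.3447, 0.1978]
orientation: [[-0.996, 0.003, -0.092], [0.092, 0.002, -0.996], [-0.003, -1.0, -0.002]]
contact_force: [0.9, -0.6, -3.4]
width: 0.287
```

Run:
```python
from h import *
s=snap('wrist','w6');go(.5535,.107,.195)
for u,v in [(317,130),(318,165),(318,220),(318,260),(318,300)]: print(P(s,u,v).round(4))
```

```text
t 8.125 pos [0.4836 0.3447 0.1978] yawz -95.28 ydir [ 0.0029  0.0018 -1.    ] F [ 0.5  0.  -2.7] w 0.28928533686034696 q [0.56 0.07 1.28 0.   1.78 2.22]
tool shift mm [-91.4   2.6 230.2]
[0.5569 0.3377 0.2366]
[0.5464 0.3383 0.2454]
[0.5272 0.3401 0.2352]
[0.5108 0.3417 0.2298]
[0.4945 0.3432 0.2296]
```

View pics/w6.png

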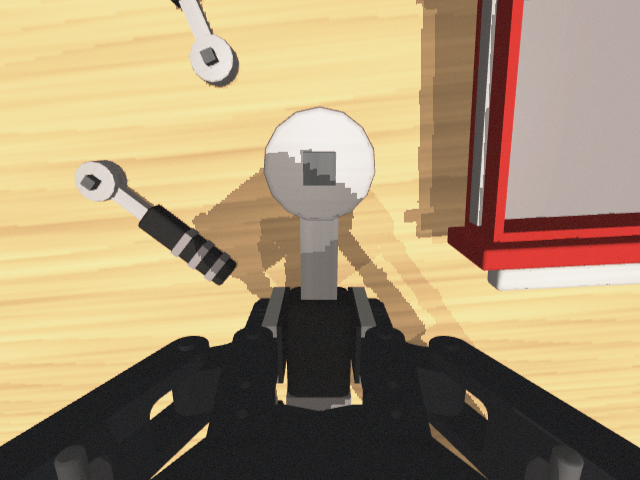

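Held and level. I'll turn by +93° about the vertical in place.

{"name": "step_arm", "arguments": {"steps": [{"x": 0,"y": 0,"z": 0,"rx": 0,"ry": -0.08,"rz": 0,"jaw": 0},{"x": 0,"y": 0,"z": 0,"rx": 0,"ry": -0.15,"rz": 0,"jaw": 0},{"x": 0,"y": 0,"z": 0,"rx": 0,"ry": -0.15,"rz": 0,"jaw": 0},{"x": 0,"y": 0,"z": 0,"rx": 0,"ry": -0.15,"rz": 0,"jaw": 0},{"x": 0,"y": 0,"z": 0,"rx": 0,"ry": -0.15,"rz": 0,"jaw": 0},{"x": 0,"y": 0,"z": 0,"rx": 0,"ry": -0.15,"rz": 0,"jaw": 0},{"x": 0,"y": 0,"z": 0,"rx": 0,"ry": -0.15,"rz": 0,"jaw": 0},{"x": 0,"y": 0,"z": 0,"rx": 0,"ry": -0.15,"rz": 0,"jaw": 0},{"x": 0,"y": 0,"z": 0,"rx": 0,"ry": -0.15,"rz": 0,"jaw": 0},{"x": 0,"y": 0,"z": 0,"rx": 0,"ry": -0.15,"rz": 0,"jaw": 0},{"x": 0,"y": 0,"z": 0,"rx": 0,"ry": -0.15,"rz": 0,"jaw": 0},{"x": 0,"y": 0,"z": 0,"rx": 0,"ry": -0.043,"rz": 0,"jaw": 0}]}}

```text
time_s: 9.62
tool_pos: [0.4826, 0.344, 0.193]
orientation: [[-0.037, -0.003, 0.999], [-0.999, -0.002, -0.037], [0.002, -1.0, -0.003]]
contact_force: [0.1, 0.4, -2.8]
width: 0.289
```

Run:
```python
from h import *
go(.5535,.107,.195)
```

```text
t 9.625 pos [0.4826 0.344  0.193 ] yawz -2.14 ydir [-0.0026 -0.0017 -1.    ] F [ 0.1  0.4 -2.8] w 0.2887530151193495 q [0.56 0.07 1.29 0.   1.78 0.6 ]
tool shift mm [234.2  -1.8  79.7]
```

{"name": "step_arm", "arguments": {"steps": [{"x": 12,"y": 0,"z": 4,"rx": 0,"ry": 0,"rz": 0,"jaw": 0},{"x": 30,"y": 0,"z": 10,"rx": 0,"ry": 0,"rz": 0,"jaw": 0},{"x": 40,"y": 0,"z": 14,"rx": 0,"ry": 0,"rz": 0,"jaw": 0},{"x": 40,"y": 0,"z": 14,"rx": 0,"ry": 0,"rz": 0,"jaw": 0},{"x": 40,"y": 0,"z": 14,"rx": 0,"ry": 0,"rz": 0,"jaw": 0},{"x": 40,"y": 0,"z": 14,"rx": 0,"ry": 0,"rz": 0,"jaw": 0},{"x": 25,"y": 0,"z": 8,"rx": 0,"ry": 0,"rz": 0,"jaw": 0},{"x": 7,"y": 0,"z": 2,"rx": 0,"ry": 0,"rz": 0,"jaw": 0},{"x": 0,"y": 0,"z": 0,"rx": 0,"ry": 0,"rz": 0,"jaw": 0}]}}

```text
time_s: 10.75
tool_pos: [0.5535, 0.107, 0.1945]
orientation: [[-0.041, -0.001, 0.999], [-0.999, 0.0, -0.041], [-0.0, -1.0, -0.001]]
contact_force: [1.4, -0.6, -3.5]
width: 0.29
```

Run:
```python
from h import *
s=snap('wrist','w7');snap('top','t7');go(.5535,.107,.0785)
im=cv2.imread('pics/t7.png'); cv2.imwrite('pics/t7c.png',cv2.resize(im[150:280,240:420],None,fx=4,fy=4,interpolation=2))
```

```text
t 10.85 pos [0.5534 0.1081 0.1948] yawz -2.26 ydir [-5.e-04  4.e-04 -1.e+00] F [ 0.1  0.4 -3.9] w 0.2873692775414835 q [ 0.13 -0.01  1.37  0.    1.78  0.17]
tool shift mm [  1.2 116.3   0.2]
```

View pics/w7.png

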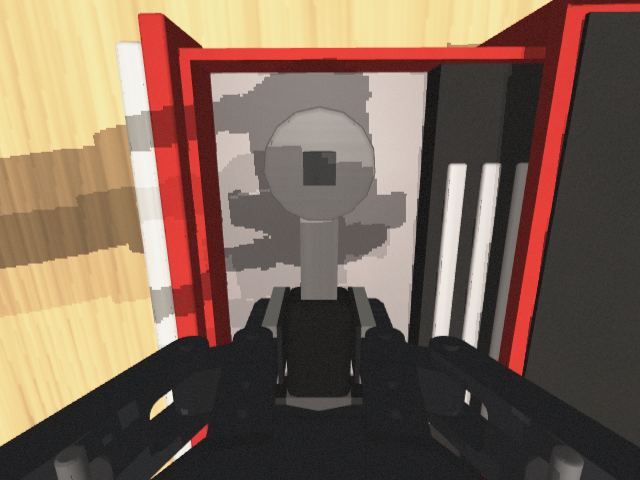

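View pics/t7.png

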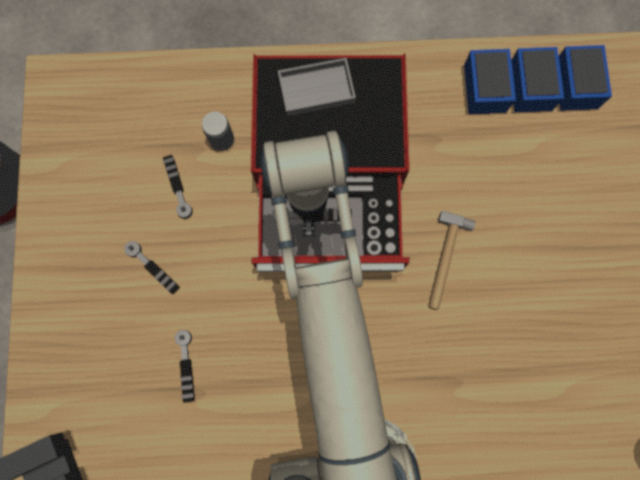

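Run:
```python
from h import *
s=load('w7')
# gripper points rel to TCP in tool z and y
st=ctrl.get_state();R=np.array(st['orientation']);t=st['tool_pos']
for u,v in [(185,345),(160,350),(100,380),(60,400),(20,430),(75,460),(20,470),(450,345),(540,380),(620,430),(565,460),(240,340),(260,310),(210,420)]:
    p=P(s,u,v); print((u,v),p.round(3),'tool mm',(R.T@(p-t)*1000).round(0))
# bay geometry
for u,v in [(225,200),(415,200),(230,300),(410,260),(320,80),(215,80),(425,80),(165,200)]: print((u,v),P(s,u,v).round(4))
```

```text
(185, 345) [0.517 0.122 0.264] tool mm [-12. -69. -37.]
(160, 350) [0.51  0.12  0.264] tool mm [-11. -69. -44.]
(100, 380) [ 0.292 -0.08  -0.002] tool mm [ 198.  197. -254.]
(60, 400) [ 0.24  -0.105 -0.001] tool mm [ 225.  196. -305.]
(20, 430) [ 0.181 -0.146 -0.001] tool mm [ 268.  195. -362.]
(75, 460) [0.509 0.12  0.3  ] tool mm [ -10. -105.  -45.]
(20, 470) [0.501 0.121 0.302] tool mm [ -10. -107.  -53.]
(450, 345) [0.592 0.118 0.263] tool mm [-12. -69.  38.]
(540, 380) [0.686 0.031 0.168] tool mm [ 72.  27. 135.]
(620, 430) [ 0.741 -0.008  0.168] tool mm [109.  27. 192.]
(565, 460) [0.601 0.116 0.3  ] tool mm [ -10. -105.   47.]
(240, 340) [0.531 0.119 0.258] tool mm [-10. -63. -23.]
(260, 310) [0.532 0.114 0.228] tool mm [ -5. -33. -22.]
(210, 420) [0.534 0.125 0.296] tool mm [ -16. -102.  -20.]
(225, 200) [0.4869 0.1376 0.0933]
(415, 200) [0.6263 0.1318 0.0928]
(230, 300) [0.4817 0.0575 0.0926]
(410, 260) [0.6245 0.0847 0.0909]
(320, 80) [0.5598 0.2157 0.093 ]
(215, 80) [0.489  0.2187 0.0923]
(425, 80) [0.6303 0.2128 0.0933]
(165, 200) [0.4669 0.1469 0.1478]
```

The view over the bay shows the ratchet centred in it, with the head towards +y and wide margins. I'll lower it, slowly at the end.

{"name": "step_arm", "arguments": {"steps": [{"x": 0,"y": 10,"z": 0,"rx": 0,"ry": 0,"rz": 0,"jaw": 0},{"x": 0,"y": 22,"z": 0,"rx": 0,"ry": 0,"rz": 0,"jaw": 0},{"x": 0,"y": 25,"z": 0,"rx": 0,"ry": 0,"rz": 0,"jaw": 0},{"x": 0,"y": 25,"z": 0,"rx": 0,"ry": 0,"rz": 0,"jaw": 0},{"x": 0,"y": 15,"z": 0,"rx": 0,"ry": 0,"rz": 0,"jaw": 0},{"x": 0,"y": 8,"z": 0,"rx": 0,"ry": 0,"rz": 0,"jaw": 0},{"x": 0,"y": 4,"z": 0,"rx": 0,"ry": 0,"rz": 0,"jaw": 0},{"x": 0,"y": 2,"z": 0,"rx": 0,"ry": 0,"rz": 0,"jaw": 0},{"x": 0,"y": 0,"z": 0,"rx": 0,"ry": 0,"rz": 0,"jaw": 0},{"x": 0,"y": 0,"z": 0,"rx": 0,"ry": 0,"rz": 0,"jaw": 0}]}}

```text
time_s: 12.1
tool_pos: [0.554, 0.1074, 0.0846]
orientation: [[-0.04, 0.001, 0.999], [-0.999, 0.0, -0.04], [-0.0, -1.0, 0.001]]
contact_force: [0.3, -0.6, -3.1]
width: 0.291
```

{"name": "step_arm", "arguments": {"steps": [{"x": 0,"y": 1,"z": 0,"rx": 0,"ry": 0,"rz": 0,"jaw": 0},{"x": 0,"y": 1,"z": 0,"rx": 0,"ry": 0,"rz": 0,"jaw": 0},{"x": 0,"y": 1,"z": 0,"rx": 0,"ry": 0,"rz": 0,"jaw": 0},{"x": 0,"y": 0,"z": 0,"rx": 0,"ry": 0,"rz": 0,"jaw": 0}]}}

```text
time_s: 12.6
tool_pos: [0.5536, 0.1074, 0.0808]
orientation: [[-0.04, -0.0, 0.999], [-0.999, -0.0, -0.04], [0.0, -1.0, -0.0]]
contact_force: [0.4, 1.4, -4.3]
width: 0.29
```

{"name": "step_arm", "arguments": {"steps": [{"x": 0,"y": 1,"z": 0,"rx": 0,"ry": 0,"rz": 0,"jaw": 0},{"x": 0,"y": 1,"z": 0,"rx": 0,"ry": 0,"rz": 0,"jaw": 0},{"x": 0,"y": 0,"z": 0,"rx": 0,"ry": 0,"rz": 0,"jaw": 0}]}}

```text
time_s: 12.98
tool_pos: [0.5537, 0.1074, 0.0788]
orientation: [[-0.04, -0.0, 0.999], [-0.999, -0.0, -0.04], [0.0, -1.0, -0.0]]
contact_force: [0.8, -0.2, -3.1]
width: 0.294
```

{"name": "step_arm", "arguments": {"steps": [{"x": 0,"y": 0.5,"z": 0,"rx": 0,"ry": 0,"rz": 0,"jaw": 0},{"x": 0,"y": 0.5,"z": 0,"rx": 0,"ry": 0,"rz": 0,"jaw": 0},{"x": 0,"y": 0,"z": 0,"rx": 0,"ry": 0,"rz": 0,"jaw": 0}]}}

```text
time_s: 13.35
tool_pos: [0.5538, 0.1074, 0.0782]
orientation: [[-0.04, 0.0, 0.999], [-0.999, 0.0, -0.04], [-0.0, -1.0, 0.0]]
contact_force: [-0.6, -0.6, -3.0]
width: 0.293
```

{"name": "step_arm", "arguments": {"steps": [{"x": 0,"y": 0.5,"z": 0,"rx": 0,"ry": 0,"rz": 0,"jaw": 0},{"x": 0,"y": 0.5,"z": 0,"rx": 0,"ry": 0,"rz": 0,"jaw": 0},{"x": 0,"y": 0,"z": 0,"rx": 0,"ry": 0,"rz": 0,"jaw": 0}]}}

```text
time_s: 13.72
tool_pos: [0.5543, 0.1074, 0.0782]
orientation: [[-0.04, 0.002, 0.999], [-0.999, 0.0, -0.04], [-0.0, -1.0, 0.002]]
contact_force: [-2.4, -0.3, 5.3]
width: 0.286
```

Run:
```python
from h import *
s=snap('wrist','w8');go(.5535,.107,.077)
for u,v in [(318,125),(318,165),(318,240),(300,320),(180,180),(240,100)]: print((u,v),P(s,u,v).round(4))
```

```text
t 13.775 pos [0.5543 0.1074 0.0782] yawz -2.3 ydir [ 1.9e-03  1.0e-04 -1.0e+00] F [-2.3  0.2  5.8] w 0.28721796763379703 q [ 0.13  0.01  1.56 -0.    1.57  0.17]
tool shift mm [ 0.4  1.2 -0.8]
(318, 125) [0.5578 0.1811 0.1161]
(318, 165) [0.5573 0.1691 0.1257]
(318, 240) [0.5562 0.1408 0.1089]
(300, 320) [0.5481 0.1108 0.114 ]
(180, 180) [0.5017 0.1635 0.0925]
(240, 100) [0.5289 0.1923 0.0933]
```

View pics/w8.png

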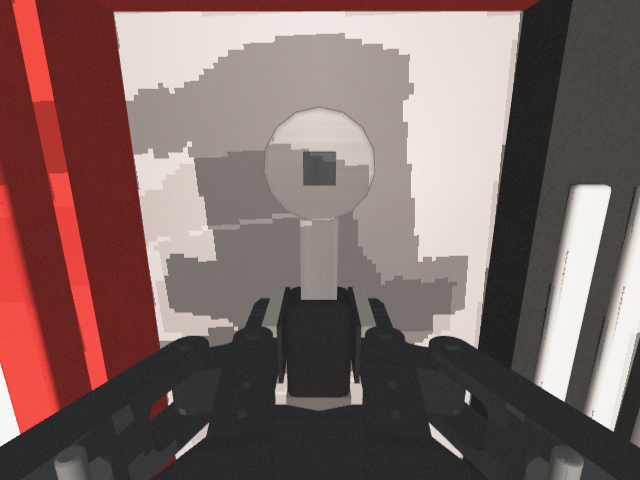

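The vertical force went from −3 N to +5 N, so the ratchet is resting on the floor. I'll release and retreat.

{"name": "step_arm", "arguments": {"steps": [{"x": 0,"y": 0,"z": 0,"rx": 0,"ry": 0,"rz": 0,"jaw": 0.35},{"x": 0,"y": 0,"z": 0,"rx": 0,"ry": 0,"rz": 0,"jaw": 0.45},{"x": 0,"y": 0,"z": 0,"rx": 0,"ry": 0,"rz": 0,"jaw": 0.6},{"x": 0,"y": 0,"z": 0,"rx": 0,"ry": 0,"rz": 0,"jaw": 0.6},{"x": 0,"y": 0,"z": 0,"rx": 0,"ry": 0,"rz": 0,"jaw": 0.6},{"x": 0,"y": -6,"z": 0,"rx": 0,"ry": 0,"rz": 0,"jaw": 0.6},{"x": 0,"y": -15,"z": 0,"rx": 0,"ry": 0,"rz": 0,"jaw": 0.6},{"x": 0,"y": -35,"z": 0,"rx": 0,"ry": 0,"rz": 0,"jaw": 0.6},{"x": 0,"y": -50,"z": 0,"rx": 0,"ry": 0,"rz": 0,"jaw": 0.6},{"x": 0,"y": -35,"z": 0,"rx": 0,"ry": 0,"rz": 0,"jaw": 0},{"x": 0,"y": -10,"z": 0,"rx": 0,"ry": 0,"rz": 0,"jaw": 0}]}}

```text
time_s: 15.15
tool_pos: [0.5548, 0.1075, 0.2324]
orientation: [[-0.04, 0.006, 0.999], [-0.999, 0.001, -0.04], [-0.001, -1.0, 0.006]]
contact_force: [-0.4, 0.1, -1.1]
width: 0.18
```

Run:
```python
from h import *
s=snap('wrist','w9');go(.38,.071,.23)
```

```text
t 15.2 pos [0.5546 0.1075 0.2316] yawz -2.29 ydir [ 5.2e-03  7.0e-04 -1.0e+00] F [-0.7  0.1 -0. ] w 0.09446311194780957 q [ 0.13 -0.    1.3   0.    1.84  0.17]
tool shift mm [  43.5    0.7 -173. ]
```

View pics/w9.png

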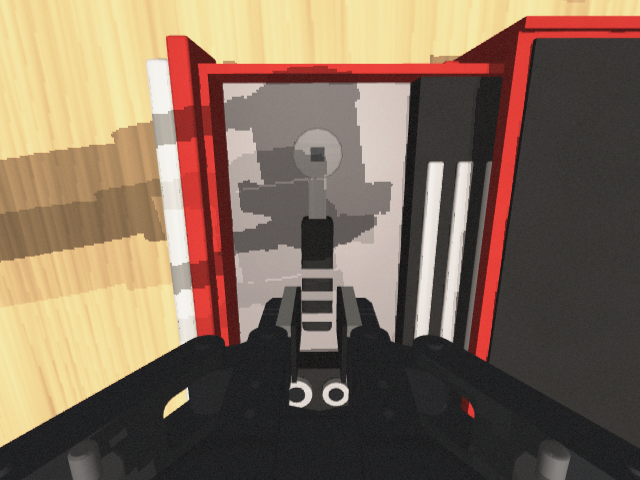

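The ratchet lies flat in the bay, released, with its head at (317,153) and grip end at (318,325). I'll check the gripper body's offsets before the push.

Run:
```python
from h import *
s=load('w9');st=ctrl.get_state();R=np.array(st['orientation']);t=st['tool_pos']
d=s['depth']
a=[]
for v in range(250,480,2):
  for u in range(0,640,2):
    if d[v,u]>0:
      q=R.T@(P(s,u,v)-t)*1000
      if q[1]<-15: a.append(q)
a=np.array(a)
for lo in range(-140,-10,10):
    b=a[(a[:,1]>=lo)&(a[:,1]<lo+10)]
    if len(b): print(lo,len(b),'x',b[:,0].min().round(),b[:,0].max().round(),'z',b[:,2].min().round(),b[:,2].max().round())
for n,(u,v) in dict(strip1=(160,100),strip2=(175,210)).items(): print(n,P(s,u,v).round(4))
```

```text
-120 1356 x -20.0 -11.0 z -55.0 57.0
-110 4708 x -19.0 -1.0 z -61.0 63.0
-100 4164 x -18.0 11.0 z -60.0 62.0
-90 2437 x -17.0 12.0 z -53.0 55.0
-80 2372 x -15.0 13.0 z -47.0 48.0
-70 1010 x -14.0 12.0 z -41.0 44.0
-60 381 x -13.0 12.0 z -28.0 30.0
-50 240 x -11.0 11.0 z -20.0 22.0
-40 232 x -11.0 12.0 z -20.0 22.0
-30 154 x -11.0 12.0 z -20.0 22.0
-20 9 x 3.0 10.0 z 9.0 9.0
strip1 [0.4579 0.2063 0.1445]
strip2 [0.4567 0.1344 0.1441]
```

Seen along its x, the gripper is thin (±20 mm). I'll turn the tool so its x axis lies along the push: first back off, then turn.

{"name": "step_arm", "arguments": {"steps": [{"x": 5,"y": 0,"z": -20,"rx": 0,"ry": 0,"rz": 0,"jaw": 0},{"x": 10,"y": 0,"z": -40,"rx": 0,"ry": 0,"rz": 0,"jaw": 0},{"x": 10,"y": 0,"z": -40,"rx": 0,"ry": 0,"rz": 0,"jaw": 0},{"x": 10,"y": 0,"z": -40,"rx": 0,"ry": 0,"rz": 0,"jaw": 0},{"x": 5,"y": 0,"z": -20,"rx": 0,"ry": -0.15,"rz": 0,"jaw": 0},{"x": 0,"y": 0,"z": 0,"rx": 0,"ry": -0.18,"rz": 0,"jaw": 0},{"x": 0,"y": 0,"z": 0,"rx": 0,"ry": -0.18,"rz": 0,"jaw": 0},{"x": 0,"y": 0,"z": 0,"rx": 0,"ry": -0.18,"rz": 0,"jaw": 0},{"x": 0,"y": 0,"z": 0,"rx": 0,"ry": -0.18,"rz": 0,"jaw": 0},{"x": 0,"y": 0,"z": 0,"rx": 0,"ry": -0.18,"rz": 0,"jaw": 0},{"x": 0,"y": 0,"z": 0,"rx": 0,"ry": -0.18,"rz": 0,"jaw": 0},{"x": 0,"y": 0,"z": 0,"rx": 0,"ry": -0.18,"rz": 0,"jaw": 0}]}}

```text
time_s: 16.7
tool_pos: [0.3918, 0.0738, 0.2261]
orientation: [[0.981, -0.003, 0.194], [-0.194, -0.0, 0.981], [-0.003, -1.0, -0.001]]
contact_force: [0.2, -0.4, -0.8]
width: -0.002
```

{"name": "step_arm", "arguments": {"steps": [{"x": 0,"y": 0,"z": 0,"rx": 0,"ry": -0.161,"rz": 0,"jaw": 0},{"x": 0,"y": 0,"z": 0,"rx": 0,"ry": 0,"rz": 0,"jaw": 0}]}}

```text
time_s: 16.95
tool_pos: [0.3919, 0.0738, 0.2264]
orientation: [[0.999, -0.003, 0.041], [-0.041, -0.0, 0.999], [-0.002, -1.0, -0.0]]
contact_force: [0.2, -0.1, -0.3]
width: -0.003
```

Run:
```python
from h import *
s=snap('top','t10');snap('scene','s10');go(.395,.07,.109)
im=cv2.imread('pics/t10.png'); cv2.imwrite('pics/t10c.png',cv2.resize(im[150:300,240:420],None,fx=4,fy=4,interpolation=2))
```

```text
t 17.05 pos [0.392  0.0738 0.2269] yawz 87.53 ydir [-1.7e-03 -2.0e-04 -1.0e+00] F [ 0.   1.  -0.2] w -0.002118012360558407 q [ 0.1  -0.45  1.69  0.    1.91 -1.43]
tool shift mm [  3.4 117.9  -3.6]
```

View pics/t10c.png

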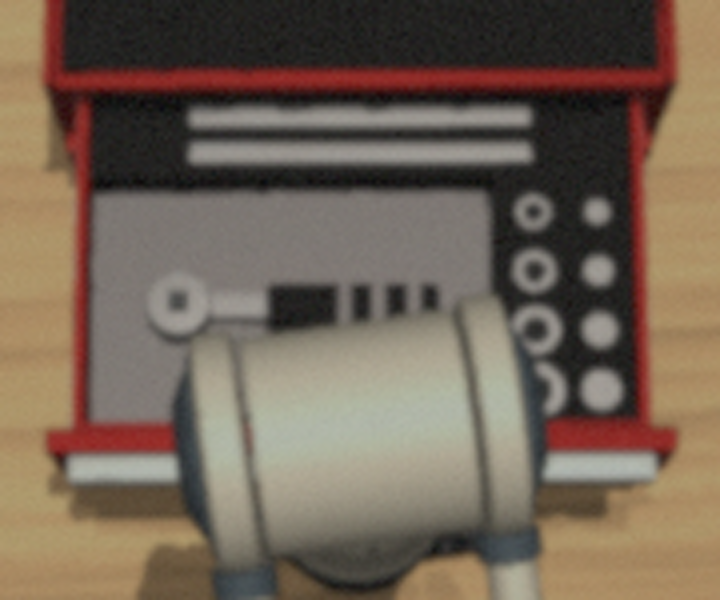

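View pics/s10.png

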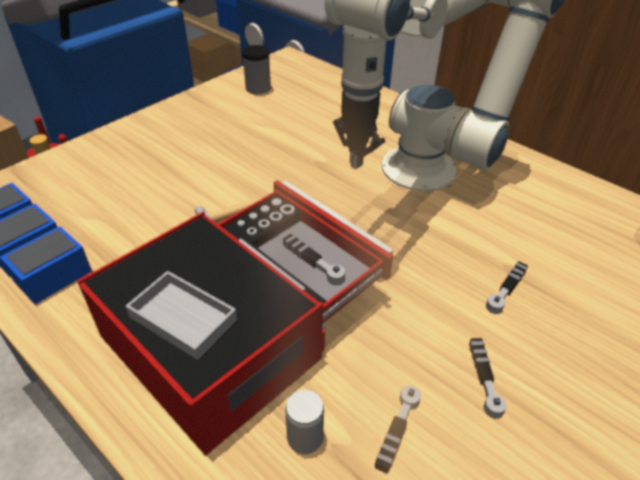

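The ratchet lies flat inside the bay and the drawer is unchanged. I'll lower the shut fingers in front of the pull.

{"name": "step_arm", "arguments": {"steps": [{"x": 0,"y": 20,"z": -4,"rx": 0,"ry": 0,"rz": 0,"jaw": 0},{"x": 0,"y": 40,"z": 0,"rx": 0,"ry": 0,"rz": 0,"jaw": 0},{"x": 0,"y": 35,"z": 0,"rx": 0,"ry": 0,"rz": 0,"jaw": 0},{"x": 0,"y": 18,"z": 0,"rx": 0,"ry": 0,"rz": 0,"jaw": 0},{"x": 0,"y": 5,"z": 0,"rx": 0,"ry": 0,"rz": 0,"jaw": 0},{"x": 10,"y": 0,"z": 0,"rx": 0,"ry": 0,"rz": 0,"jaw": 0},{"x": 15,"y": 0,"z": 0,"rx": 0,"ry": 0,"rz": 0,"jaw": 0},{"x": 8,"y": 0,"z": 0,"rx": 0,"ry": 0,"rz": 0,"jaw": 0},{"x": 3,"y": 0,"z": 0,"rx": 0,"ry": 0,"rz": 0,"jaw": 0},{"x": 3,"y": 0,"z": 0,"rx": 0,"ry": 0,"rz": 0,"jaw": 0},{"x": 0,"y": 0,"z": 0,"rx": 0,"ry": 0,"rz": 0,"jaw": 0}]}}

```text
time_s: 18.42
tool_pos: [0.4311, 0.0683, 0.11]
orientation: [[0.999, -0.0, 0.04], [-0.04, 0.0, 0.999], [-0.0, -1.0, 0.0]]
contact_force: [0.6, 0.7, 0.1]
width: -0.002
```

Run:
```python
from h import *
s=snap('scene','s11');go(.436,.07,.109)
im=cv2.imread('pics/s11.png'); cv2.imwrite('pics/s11c.png',cv2.resize(im[100:300,230:430],None,fx=3,fy=3,interpolation=2))
```

```text
t 18.475 pos [0.431  0.0683 0.11  ] yawz 87.72 ydir [-0.e+00  1.e-04 -1.e+00] F [0.2 0.1 0.5] w 0.0011850278466427435 q [ 0.08 -0.36  1.83  0.    1.67 -1.45]
tool shift mm [4.9 1.  1.9]
```

View pics/s11c.png

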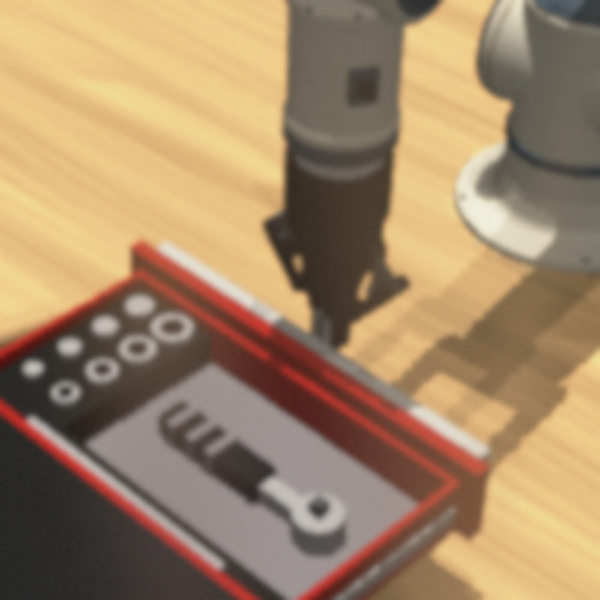

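The fingertips stand just outside the white pull strip, near its middle at about (330,345) in the crop. I'll push with a gentle ramp.

{"name": "step_arm", "arguments": {"steps": [{"x": 2,"y": 0,"z": 0,"rx": 0,"ry": 0,"rz": 0,"jaw": 0},{"x": 2,"y": 0,"z": 0,"rx": 0,"ry": 0,"rz": 0,"jaw": 0},{"x": 2,"y": 0,"z": 0,"rx": 0,"ry": 0,"rz": 0,"jaw": 0},{"x": 2,"y": 0,"z": 0,"rx": 0,"ry": 0,"rz": 0,"jaw": 0},{"x": 2,"y": 0,"z": 0,"rx": 0,"ry": 0,"rz": 0,"jaw": 0},{"x": 2,"y": 0,"z": 0,"rx": 0,"ry": 0,"rz": 0,"jaw": 0},{"x": 3,"y": 0,"z": 0,"rx": 0,"ry": 0,"rz": 0,"jaw": 0},{"x": 3,"y": 0,"z": 0,"rx": 0,"ry": 0,"rz": 0,"jaw": 0},{"x": 4,"y": 0,"z": 0,"rx": 0,"ry": 0,"rz": 0,"jaw": 0},{"x": 4,"y": 0,"z": 0,"rx": 0,"ry": 0,"rz": 0,"jaw": 0}]}}

```text
time_s: 19.73
tool_pos: [0.4574, 0.0673, 0.11]
orientation: [[0.999, 0.0, 0.04], [-0.04, 0.0, 0.999], [0.0, -1.0, 0.0]]
contact_force: [-1.6, 1.1, 0.9]
width: 0.001
```

{"name": "step_arm", "arguments": {"steps": [{"x": 5,"y": 0,"z": 0,"rx": 0,"ry": 0,"rz": 0,"jaw": 0},{"x": 6,"y": 0,"z": 0,"rx": 0,"ry": 0,"rz": 0,"jaw": 0},{"x": 7,"y": 0,"z": 0,"rx": 0,"ry": 0,"rz": 0,"jaw": 0},{"x": 7,"y": 0,"z": 0,"rx": 0,"ry": 0,"rz": 0,"jaw": 0},{"x": 7,"y": 0,"z": 0,"rx": 0,"ry": 0,"rz": 0,"jaw": 0},{"x": 7,"y": 0,"z": 0,"rx": 0,"ry": 0,"rz": 0,"jaw": 0},{"x": 7,"y": 0,"z": 0,"rx": 0,"ry": 0,"rz": 0,"jaw": 0},{"x": 7,"y": 0,"z": 0,"rx": 0,"ry": 0,"rz": 0,"jaw": 0},{"x": 7,"y": 0,"z": 0,"rx": 0,"ry": 0,"rz": 0,"jaw": 0},{"x": 7,"y": 0,"z": 0,"rx": 0,"ry": 0,"rz": 0,"jaw": 0},{"x": 6,"y": 0,"z": 0,"rx": 0,"ry": 0,"rz": 0,"jaw": 0},{"x": 5,"y": 0,"z": 0,"rx": 0,"ry": 0,"rz": 0,"jaw": 0}]}}

```text
time_s: 21.22
tool_pos: [0.5354, 0.0641, 0.1099]
orientation: [[0.999, -0.0, 0.04], [-0.04, -0.0, 0.999], [-0.0, -1.0, -0.0]]
contact_force: [-1.4, 1.4, 0.4]
width: 0.003
```

Run:
```python
from h import *
s=snap('scene','s12');go(.639,.06,.109)
```

```text
t 21.275 pos [0.5359 0.0639 0.1098] yawz 87.71 ydir [ 6.e-04 -4.e-04 -1.e+00] F [ 0.1 -0.5 -0.1] w 0.00404143763895896 q [ 0.06 -0.07  1.58 -0.    1.63 -1.47]
tool shift mm [103.2   0.9   0.2]
```

View pics/s12.png

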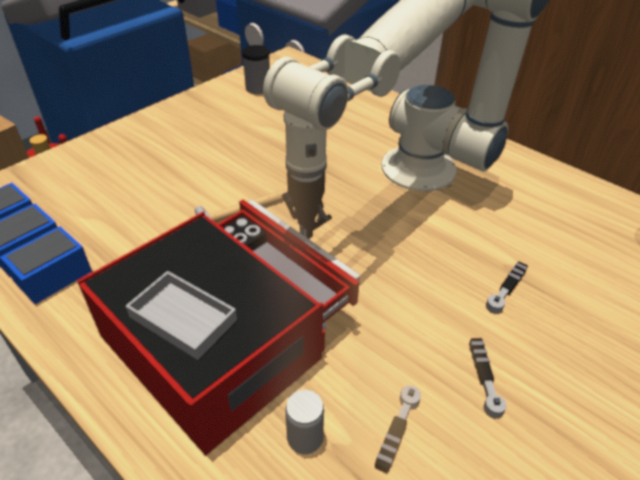

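The drawer is about half shut and moving straight with the fingers.

{"name": "step_arm", "arguments": {"steps": [{"x": 4,"y": 0,"z": 0,"rx": 0,"ry": 0,"rz": 0,"jaw": 0},{"x": 6,"y": 0,"z": 0,"rx": 0,"ry": 0,"rz": 0,"jaw": 0},{"x": 7,"y": 0,"z": 0,"rx": 0,"ry": 0,"rz": 0,"jaw": 0},{"x": 7,"y": 0,"z": 0,"rx": 0,"ry": 0,"rz": 0,"jaw": 0},{"x": 7,"y": 0,"z": 0,"rx": 0,"ry": 0,"rz": 0,"jaw": 0},{"x": 7,"y": 0,"z": 0,"rx": 0,"ry": 0,"rz": 0,"jaw": 0},{"x": 7,"y": 0,"z": 0,"rx": 0,"ry": 0,"rz": 0,"jaw": 0},{"x": 7,"y": 0,"z": 0,"rx": 0,"ry": 0,"rz": 0,"jaw": 0},{"x": 7,"y": 0,"z": 0,"rx": 0,"ry": 0,"rz": 0,"jaw": 0},{"x": 6,"y": 0,"z": 0,"rx": 0,"ry": 0,"rz": 0,"jaw": 0},{"x": 5,"y": 0,"z": 0,"rx": 0,"ry": 0,"rz": 0,"jaw": 0},{"x": 4,"y": 0,"z": 0,"rx": 0,"ry": 0,"rz": 0,"jaw": 0}]}}

```text
time_s: 22.78
tool_pos: [0.6092, 0.0612, 0.1099]
orientation: [[0.999, -0.0, 0.04], [-0.04, 0.0, 0.999], [-0.0, -1.0, 0.0]]
contact_force: [-2.2, -0.9, 0.5]
width: 0.001
```

{"name": "step_arm", "arguments": {"steps": [{"x": 3,"y": 0,"z": 0,"rx": 0,"ry": 0,"rz": 0,"jaw": 0},{"x": 3,"y": 0,"z": 0,"rx": 0,"ry": 0,"rz": 0,"jaw": 0},{"x": 3,"y": 0,"z": 0,"rx": 0,"ry": 0,"rz": 0,"jaw": 0},{"x": 3,"y": 0,"z": 0,"rx": 0,"ry": 0,"rz": 0,"jaw": 0},{"x": 2,"y": 0,"z": 0,"rx": 0,"ry": 0,"rz": 0,"jaw": 0},{"x": 0,"y": 0,"z": 0,"rx": 0,"ry": 0,"rz": 0,"jaw": 0}]}}

```text
time_s: 23.52
tool_pos: [0.6234, 0.0608, 0.1101]
orientation: [[0.999, 0.001, 0.04], [-0.04, 0.0, 0.999], [0.001, -1.0, 0.0]]
contact_force: [-0.5, -0.2, -0.3]
width: -0.0
```

Run:
```python
from h import *
s=snap('scene','s13');go(.639,.06,.109)
im=cv2.imread('pics/s13.png'); cv2.imwrite('pics/s13c.png',cv2.resize(im[170:370,170:370],None,fx=3,fy=3,interpolation=2))
```

```text
t 23.575 pos [0.6234 0.0608 0.1102] yawz 87.73 ydir [ 1.1e-03  4.0e-04 -1.0e+00] F [-0.5  0.6 -0.2] w 0.0019278966952193373 q [ 0.04  0.16  1.34  0.    1.64 -1.49]
tool shift mm [15.7  1.2 -0.2]
```

View pics/s13c.png

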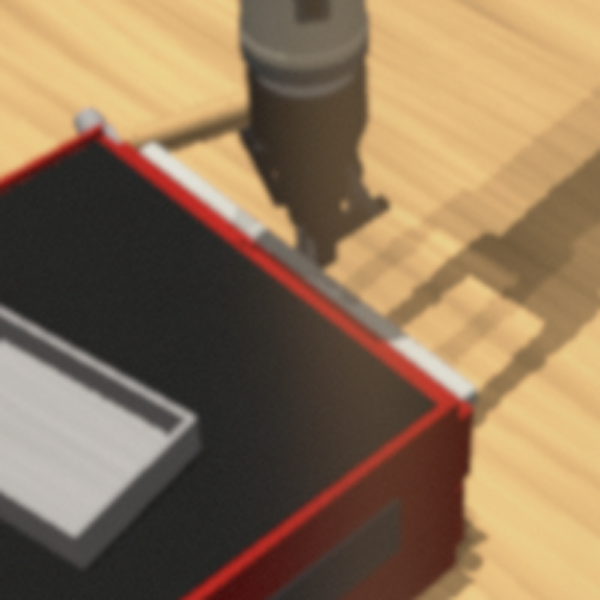

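Nearly shut. I'll creep the last centimetre and a half at 16 mm/s until it meets the stop.

{"name": "step_arm", "arguments": {"steps": [{"x": 2,"y": 0,"z": 0,"rx": 0,"ry": 0,"rz": 0,"jaw": 0},{"x": 2,"y": 0,"z": 0,"rx": 0,"ry": 0,"rz": 0,"jaw": 0},{"x": 2,"y": 0,"z": 0,"rx": 0,"ry": 0,"rz": 0,"jaw": 0},{"x": 2,"y": 0,"z": 0,"rx": 0,"ry": 0,"rz": 0,"jaw": 0}]}}

```text
time_s: 24.08
tool_pos: [0.6283, 0.0606, 0.1102]
orientation: [[0.999, -0.007, 0.039], [-0.039, 0.0, 0.999], [-0.007, -1.0, 0.0]]
contact_force: [-18.5, 1.1, 8.4]
width: -0.0
```

{"name": "step_arm", "arguments": {"steps": [{"x": 1.5,"y": 0,"z": 0,"rx": 0,"ry": 0,"rz": 0,"jaw": 0},{"x": 1.5,"y": 0,"z": 0,"rx": 0,"ry": 0,"rz": 0,"jaw": 0}]}}

```text
time_s: 24.32
tool_pos: [0.6282, 0.0606, 0.1103]
orientation: [[0.999, -0.014, 0.039], [-0.039, 0.0, 0.999], [-0.014, -1.0, -0.0]]
contact_force: [-31.9, 0.5, 12.0]
width: -0.0
```

It's a firm stop at −32 N. I'll back off and check that this is really the end stop.

{"name": "step_arm", "arguments": {"steps": [{"x": -4,"y": 0,"z": 0,"rx": 0,"ry": 0,"rz": 0,"jaw": 0},{"x": -6,"y": 0,"z": 0,"rx": 0,"ry": 0,"rz": 0,"jaw": 0},{"x": -30,"y": 0,"z": 0,"rx": 0,"ry": 0,"rz": 0,"jaw": 0},{"x": -50,"y": 0,"z": 0,"rx": 0,"ry": 0,"rz": 0,"jaw": 0},{"x": -50,"y": 0,"z": 0,"rx": 0,"ry": 0,"rz": 0,"jaw": 0},{"x": -50,"y": -10,"z": 0,"rx": 0,"ry": 0,"rz": 0,"jaw": 0},{"x": -40,"y": -40,"z": 0,"rx": 0,"ry": 0,"rz": 0,"jaw": 0},{"x": 0,"y": -50,"z": 0,"rx": 0,"ry": 0,"rz": 0,"jaw": 0},{"x": 0,"y": -10,"z": 0,"rx": 0,"ry": 0,"rz": 0,"jaw": 0}]}}

```text
time_s: 25.45
tool_pos: [0.4053, 0.0694, 0.2245]
orientation: [[0.999, 0.009, 0.04], [-0.04, 0.001, 0.999], [0.009, -1.0, 0.001]]
contact_force: [-0.6, 1.1, -0.9]
width: -0.002
```

Run:
```python
from h import *
s=snap('top','t14');go(.639,.06,.109);snap('scene','s14')
im=cv2.imread('pics/t14.png'); cv2.imwrite('pics/t14c.png',cv2.resize(im[140:240,240:420],None,fx=4,fy=4,interpolation=2))
im=cv2.imread('pics/s14.png'); cv2.imwrite('pics/s14c.png',cv2.resize(im[170:370,170:370],None,fx=3,fy=3,interpolation=2))
```

```text
t 25.5 pos [0.4053 0.0694 0.2238] yawz 87.72 ydir [ 7.3e-03  6.0e-04 -1.0e+00] F [-0.9  0.2  0.7] w -0.0017810646023691935 q [ 0.09 -0.42  1.67 -0.    1.88 -1.44]
tool shift mm [ 2.330e+02  1.165e+02 -2.000e-01]
```

View pics/t14c.png

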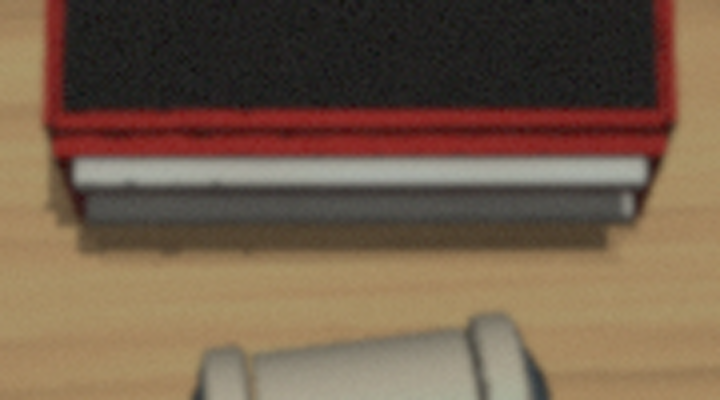

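View pics/s14c.png

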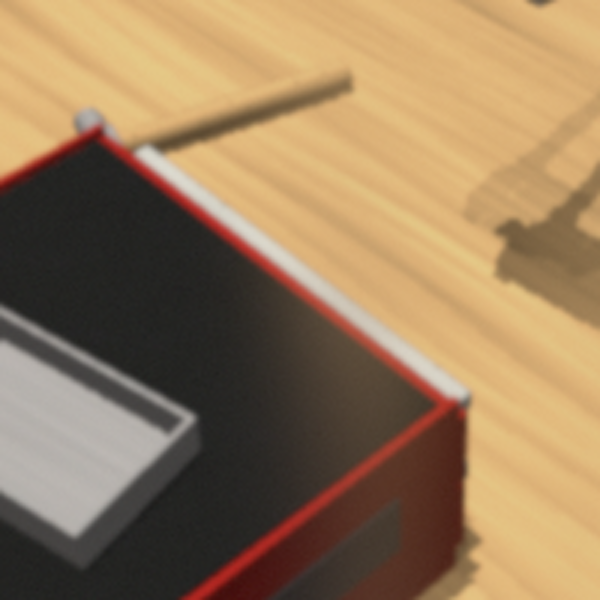

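View pics/t14.png

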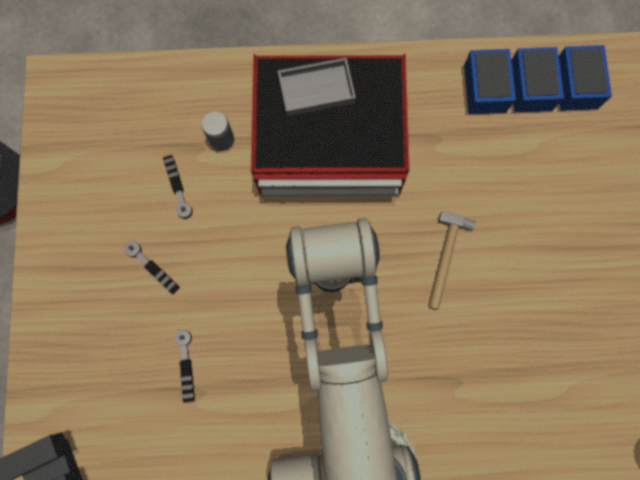

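Run:
```python
from h import *
s=load('t14')
for v in range(165,198,1):
    print(v,[P(s,u,v).round(3).tolist() for u in (300,340,360)])
# chest front top edge, subpx crop row 125 bottom of upper red band?
for r in (107,125,131,152,158,172,188,222): print(r,[PZ(s,240+u/4-.4,140+r/4-.4,z).round(4).tolist() for u in(360,) for z in(.171,.148,.145,.127)])
```

```text
165 [[0.683, 0.126, 0.171], [0.679, 0.036, 0.171], [0.679, -0.01, 0.166]]
166 [[0.681, 0.126, 0.169], [0.678, 0.036, 0.168], [0.677, -0.01, 0.164]]
167 [[0.68, 0.126, 0.166], [0.677, 0.035, 0.163], [0.674, -0.01, 0.167]]
168 [[0.678, 0.127, 0.164], [0.676, 0.035, 0.16], [0.671, -0.01, 0.167]]
169 [[0.676, 0.127, 0.163], [0.672, 0.036, 0.163], [0.67, -0.01, 0.164]]
170 [[0.674, 0.127, 0.161], [0.67, 0.036, 0.162], [0.668, -0.01, 0.164]]
171 [[0.673, 0.127, 0.159], [0.668, 0.036, 0.16], [0.664, -0.009, 0.167]]
172 [[0.669, 0.127, 0.163], [0.668, 0.036, 0.155], [0.665, -0.01, 0.156]]
173 [[0.676, 0.128, 0.133], [0.667, 0.036, 0.15], [0.666, -0.011, 0.145]]
174 [[0.671, 0.128, 0.141], [0.664, 0.036, 0.151], [0.664, -0.01, 0.144]]
175 [[0.666, 0.128, 0.15], [0.662, 0.036, 0.15], [0.661, -0.01, 0.148]]
176 [[0.665, 0.128, 0.145], [0.662, 0.036, 0.142], [0.66, -0.01, 0.143]]
177 [[0.663, 0.128, 0.146], [0.66, 0.036, 0.142], [0.656, -0.01, 0.147]]
178 [[0.661, 0.128, 0.144], [0.656, 0.036, 0.148], [0.654, -0.01, 0.147]]
179 [[0.659, 0.128, 0.141], [0.654, 0.036, 0.147], [0.654, -0.01, 0.138]
[... 1475 characters left out ...]
 [0.6737, 0.0592, 0.148], [0.6747, 0.0592, 0.145], [0.6806, 0.0588, 0.127]]
131 [[0.6627, 0.0598, 0.171], [0.6701, 0.0594, 0.148], [0.6711, 0.0593, 0.145], [0.6769, 0.059, 0.127]]
152 [[0.6503, 0.0604, 0.171], [0.6575, 0.0599, 0.148], [0.6585, 0.0599, 0.145], [0.6641, 0.0595, 0.127]]
158 [[0.6468, 0.0605, 0.171], [0.6539, 0.0601, 0.148], [0.6549, 0.06, 0.145], [0.6605, 0.0597, 0.127]]
172 [[0.6386, 0.0609, 0.171], [0.6456, 0.0605, 0.148], [0.6465, 0.0604, 0.145], [0.652, 0.0601, 0.127]]
188 [[0.6292, 0.0613, 0.171], [0.6361, 0.0609, 0.148], [0.637, 0.0608, 0.145], [0.6423, 0.0605, 0.127]]
222 [[0.6094, 0.0622, 0.171], [0.6159, 0.0618, 0.148], [0.6168, 0.0617, 0.145], [0.6219, 0.0614, 0.127]]
```

Run:
```python
from h import *
s=load('top0')
for v in range(260,276): print(v,[P(s,u,v).round(3).tolist() for u in (300,340,360)])
s=load('t14')
print('rear',[PZ(s,330,v,.171).round(4).tolist() for v in (55,56,57,58)],[P(s,330,v).round(3).tolist() for v in range(52,62)])
im=cv2.imread('pics/t14.png'); print(im[50:62,330].tolist());
```

```text
260 [[0.469, 0.134, 0.147], [0.465, 0.045, 0.147], [0.463, 0.001, 0.15]]
261 [[0.467, 0.135, 0.146], [0.463, 0.045, 0.146], [0.461, 0.001, 0.146]]
262 [[0.464, 0.135, 0.147], [0.461, 0.045, 0.145], [0.459, 0.001, 0.145]]
263 [[0.462, 0.135, 0.145], [0.459, 0.045, 0.141], [0.457, 0.001, 0.141]]
264 [[0.46, 0.135, 0.144], [0.456, 0.046, 0.148], [0.454, 0.001, 0.146]]
265 [[0.458, 0.135, 0.145], [0.454, 0.046, 0.143], [0.453, 0.001, 0.142]]
266 [[0.456, 0.135, 0.144], [0.451, 0.046, 0.148], [0.449, 0.001, 0.149]]
267 [[0.453, 0.135, 0.145], [0.449, 0.046, 0.149], [0.448, 0.001, 0.142]]
268 [[0.451, 0.135, 0.145], [0.447, 0.046, 0.144], [0.445, 0.002, 0.147]]
269 [[0.449, 0.135, 0.142], [0.445, 0.046, 0.142], [0.443, 0.001, 0.143]]
270 [[0.447, 0.135, 0.144], [0.444, 0.046, 0.138], [0.442, 0.001, 0.139]]
271 [[0.446, 0.136, 0.134], [0.444, 0.046, 0.124], [0.441, 0.001, 0.13]]
272 [[0.465, 0.141, -0.004], [0.461, 0.042, -0.004], [0.459, -0.007, -0.003]]
273 [[0.463, 0.141, -0.004], [0.458, 0.042, -0.003], [0.455, -0.007, 0.004]]
274 [[0.46, 0.141, -0.004], [0.456, 0.042, -0.002], [0.453, -0.007, -0.0]]
275 [[0.458, 0.141, -0.004], [0.453, 0.043, 0.001], [0.452, -0.007, -0.005]]
rear [[0.951, 0.0462, 0.171], [0.9484, 0.0463, 0.171], [0.9459, 0.0464, 0.171], [0.9433, 0.0466, 0.171]] [[1.05, 0.041, 0.003], [1.05, 0.041, -0.001], [1.046, 0.041, 0.001], [0.953, 0.046, 0.168], [0.954, 0.046, 0.161], [0.952, 0.046, 0.159], [0.944, 0.047, 0.169], [0.94, 0.047, 0.173], [0.941, 0.047, 0.167], [0.922, 0.048, 0.197]]
[[99, 140, 165], [98, 137, 163], [91, 129, 159], [89, 127, 157], [82, 113, 153], [64, 86, 145], [45, 52, 133], [38, 39, 115], [31, 33, 80], [47, 49, 61], [76, 79, 83], [100, 103, 108]]
```

The checks agree. The pull face is at x ≈ 0.638 and the chest's rear edge at 0.953. With a 300 mm depth that puts the front plane at about 0.653, so the face is about 15–16 mm ahead, as it should be when shut. It is flush with the lower drawer's pull, and the travel of about 0.194 m fits the start range. The hammer is unmoved at (450,260). I'll hand in.

Run:
```python
from h import *
print(ctrl.sign_off())
```

```text
the job is handed in; nothing more can be done
None
```

The ratchet is in the drawer's front bay and the drawer is shut. I handed the job in at about 25.5 s on the robot's clock.

**What I did:** I took the ratchet farthest to the robot's right and lowered it into the bay until the vertical force reversed (about −3 N to +5 N). Then I let go and pushed the drawer shut on its pull. The last centimetre or so went at about 16 mm/s; at the stop the push rose to about 32 N, and then I backed off.

**Last checks:**
- **Ratchet:** Pictures taken after release and before the push show it flat inside the bay. I could not see it once the drawer was shut.
- **Drawer:** The pull face is about 15–16 mm ahead of the front plane (worked out from the chest's rear edge) and flush with the lower drawer's pull. It travelled about 0.194 m, within the stated starting range.
- **Rest of the scene:** The hammer, can and look-alikes are unmoved in the last top picture. The arm was clear, with about 0 N on the tool.

**What disagreed:**
- **Fingertips:** They sit about 21 mm behind the reported TCP, not 8 mm ahead as described. The first grasp closed harmlessly above the ratchet, so I corrected the height and gripped on the second try.
- **Drawer stop:** The drawer stopped about 10 mm short of my first estimate. That came from taking the edge of the chest's top as its front plane, when the drawer fronts stand about 11 mm ahead of it.

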